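# Change over the bonder's stick feeder

## Task

Change over the bonder's feeder: slide every empty blue reel across the bench and off its far right edge so that it drops into the scrap bin below (push them, do not lift them), and stand every amber component stick end-down in the white magazine, one to a slot. Once all the sticks are loaded, pull the spring index knob up, slide the magazine one notch towards the feeder's green end plate, to the green mark, and let the knob go so that it locks fully down there. Leave the other things on the bench alone.

Things in the scene. Friction and masses are not known exactly. Their poses are not given: they have to be found in the camera images.
- reel1: empty component reel: flat blue plastic disc with white hub marks, 120 mm diameter, 14 mm thick, about 90 g, lying flat on the bench; too wide to grip, slides easily. Origin: centre of its underside, z up. Sometimes absent
- reel2: empty component reel: flat blue plastic disc with white hub marks, 120 mm diameter, 14 mm thick, about 90 g, lying flat on the bench; too wide to grip, slides easily. Origin: centre of its underside, z up. Sometimes absent
- reel3: empty component reel: flat blue plastic disc with white hub marks, 120 mm diameter, 14 mm thick, about 90 g, lying flat on the bench; too wide to grip, slides easily. Origin: centre of its underside, z up. Sometimes absent
- stick1: full component stick: rigid amber bar with green end plugs, 150 long (own x axis) x 22 x 22 mm, about 60 g, starts lying flat on the dark mat (mat top 3 mm above the bench). Origin: its middle. Both ends are alike. Sometimes absent
- stick2: full component stick: rigid amber bar with green end plugs, 150 long (own x axis) x 22 x 22 mm, about 60 g, starts lying flat on the dark mat (mat top 3 mm above the bench). Origin: its middle. Both ends are alike. Sometimes absent
- stick3: full component stick: rigid amber bar with green end plugs, 150 long (own x axis) x 22 x 22 mm, about 60 g, starts lying flat on the dark mat (mat top 3 mm above the bench). Origin: its middle. Both ends are alike. Sometimes absent
- bin: fixed open grey scrap bin with red rim trim, below the bench's far right edge: 250 (x) x 360 (y) x 180 mm deep, walls 6 mm, axes parallel to the world's. Origin: centre of its underside, which is 215 mm below the bench top, so that its rim is 35 mm below the bench top.
- bench_edge (a point): a point on the top of the bench's far right edge (aluminium strip), above the scrap bin's mid range. The edge is straight along world y, at x = 0.62 for all y below 0.03; left of y = 0.03 the bench goes on to x = 1.0. The bin's nearer wall stands 11 mm beyond this edge
- slot1 (a point): mouth centre of a slot of the white magazine (the slot farthest from the green end), 122 mm above the bench. Axes: z up, y along the travel to the green end plate, x across, away from the knob. Slots: 34 mm square, 80 mm deep, walls 4 mm (the two partitions 12 mm lower), in a row along y, 38 mm apart. A seated stick stands 70 mm out
- slot2 (a point): mouth centre of a slot of the white magazine (the middle slot), 122 mm above the bench. Axes: z up, y along the travel to the green end plate, x across, away from the knob. Slots: 34 mm square, 80 mm deep, walls 4 mm (the two partitions 12 mm lower), in a row along y, 38 mm apart. A seated stick stands 70 mm out
- slot3 (a point): mouth centre of a slot of the white magazine (the slot nearest the green end), 122 mm above the bench. Axes: z up, y along the travel to the green end plate, x across, away from the knob. Slots: 34 mm square, 80 mm deep, walls 4 mm (the two partitions 12 mm lower), in a row along y, 38 mm apart. A seated stick stands 70 mm out
- carriage (a joint): position of the magazine carriage along its rail in m: 0 at the start, in the loading notch; it grows towards the feeder's green end plate. Notches at 0, 0.040 (green mark beside the rail) and 0.080; about 1.5 mm of play in a notch. Slides with some 2 N of friction once the plunger is out
- index_knob (a joint): lift of the spring index knob in m: 0 fully in, 0.020 at the top stop. The spring pushes it down with 5 N at 0, 10 N at the stop. Its plunger goes 10 mm deep into a notch and locks the carriage; above 0.011 it is clear. Let go between notches it rides on the bar and drops into the next notch it reaches
- knob_grip (a point): middle of the index knob: black upright cylinder, red top, 30 mm diameter, 26 mm high on the carriage's tongue, 105 mm from the slot row, on the robot's side; this point starts 65 mm above the bench (knob from 52 to 78 mm; tongue top at 38 mm). Rides with the carriage and rises with the knob; axes as for the slots
- jar: bystander: amber lidded jar, 52 mm diameter, 75 mm high; loose, to be left alone. Origin at its underside
- screwdriver: bystander: screwdriver lying on the bench, handle towards its own -x; loose, to be left alone. Origin at its underside
- dish: bystander: low glass dish, 90 mm across, 18 mm high; loose, to be left alone. Origin at its underside
- brush: bystander: brush lying on the bench, handle towards its own -x; loose, to be left alone. Origin at its underside
- magnet: bystander: red round board magnet, 40 mm diameter, 12 mm high; loose, to be left alone. Origin at its underside
There are look-alikes about, which are no part of the job. What is shaped like the reel1 but brown or turquoise is not meant.

How it is judged:
By the outcome, as a careful person would: the job done as asked, in the order asked, and still so for the second after the job is handed in, with the robot touching nothing.
Of reel1, reel2, reel3 only 2 to 3 are there at a start; the rules pass over those that are not, and their reading is None.
Of stick1, stick2, stick3 only 2 to 3 are there at a start; the rules pass over those that are not, and their reading is None.
At some moment in a run one of reel1, reel2, reel3, stick1, stick2, stick3 may be knocked a few centimetres aside while the robot is not near it.
Once in a run the grip may slacken for a moment while it holds something.
It also fails if it takes over 200 s, if anything falls off the work surface, if the arm or the gripper's body presses on something with over 40 N, if the wrist force passes 120 N, or if a joint passes its speed limit or range.

## Robot

A 6-joint arm with a two-finger parallel gripper is mounted at the origin on the work surface. World frame = base frame: x ahead of the robot, y to its left, z up, the work surface at z = 0. Lengths are in m, angles in rad, forces in N, time in s.
With the tool pointing down it reaches from about 0.25 to 0.775 m from the base axis. Payload 4 kg.
Tool frame: the origin (TCP) lies at the very end of the fingers, on their centre line; the grasp point (between the pads) lies hold_point_z behind it (hold_point_z is the distance from the TCP to the grasp point, in m); z points along the fingers, y is the direction in which the jaws open and shut (so a half turn about z gives the same grasp; the last joint's range is limited). The gripper opens to 94 mm and grips with 3 to 60 N. Pads are 16 mm wide; open, the fingers measure 119 mm over their backs; the gripper's body (75 mm by 177 mm) begins 78 mm behind the grasp point.
Start: joints at [1.053, 0.087, 1.371, -0, 1.684, -0.103], TCP at [0.222, 0.503, 0.206] pointing down, gripper open.
Joint ranges: [-3.1, 3.1], [-0.76, 2.03], [0.27, 2.55], [-1.08, 4.22], [0.17, 2.65], [-2.57, 2.57]. Speed limits (rad/s): [2.79, 2.79, 3.14, 3.14, 3.14, 3.14].

## Interface

Orientations are given as [roll, pitch, yaw] about the fixed x, y, z axes, in that order (R = Rz(yaw) Ry(pitch) Rx(roll)).
In Python, from bench import * gives the robot as it stands.
- The arm moves only by the tool step_arm, never from a script. Its argument "increments" is text: rows parted by semicolons, each of 6 numbers parted by spaces: the shift along the tool's x, y, z in cm, then the turn, a rotation vector about the tool's x, y, z in rad. A call has 1 to 5 rows; each row shifts and turns the commanded pose from where the row before left it, along the tool's axes as they then stand; what a row does not reach is not made up. A row lasts 1/10 s, in which the tool goes at most 50 mm and 8.59 degrees, less where a joint would pass 70% of its speed; a pose out of reach is approached as far as the arm can. A call is refused whole if a number of a shift passes 5 or a number of a turn 0.15, either way. A call with a gripper value outside its range is refused whole. "claw" is the gripper's target within -1 to 1 (shut at 1, half-way at 0, fully open at -1), set as the call begins (left out, the last holds). The fingers move at their own pace and stop on an object; the grip force is fixed at half the most. Time passes only in rows, so rows that do not move let the fingers close. It gives the time, the measured TCP pose, the force and the opening at its end, in the units of the state.
- get_obs(): the state, without advancing time (a new reading comes with each control period).
- snapshot(name): name is "side" or "top" or "wrist"; returns the picture (384x512x3 uint8, red, green, blue); there is no depth.
- calibration(name): a dict with "camera_matrix" (3x3 intrinsics, pixels), "eye" and "orientation" of the camera in the world; the wrist camera has in their place "tool_from_camera" (4x4, takes a point from camera to tool coordinates, whose origin is the TCP and whose axes are the flange's). Camera axes: x right, y up, looking along -z (the intrinsics and any distortion apply to the point x, -y, -z); pixel columns grow to the right and rows downward; lengths in m; the calibration is good to about 2 mm. A picture is of the moment at which its call begins: read the wrist's pose just before it. calibration takes no time and is no camera call.
- close_job(): hands the job in, once; it reports no verdict.
The state is a dict: "time": time; "joint_positions": joint angles; "qvel": joint speeds; "joint_torque": joint torques, N m; "tool_pos": TCP position; "ee_rot": TCP orientation; "wrist_force": force on the tool from outside, world axes, zero at the start; "wrist_torque": the same for the moment, N m; "width": finger opening in m.
Only numpy, scipy, OpenCV 4.12 (cv2) and the standard library are available. Lean on these libraries where they do the work, as an engineer would, in place of code of your own. Each camera call takes 0.05 s, during which the arm holds its last target. There are 200 camera calls.

## Working session

There is one attempt and no reset: what is moved stays moved. The work goes in short steps, Python scripts to look and compute and a tool call to move; the robot and the scene stay as the last step left them, time stands still between calls to the robot, and variables do not carry over. Pictures are saved under pics/ and viewed, about 12 in all and at most 16, crops included, and the job is handed in when it is done.

Besides the shell and the picture viewer there is one more tool, called after "Emit:" as name(argument=value, ...) on one line, values as JSON. step_arm: Moves the arm, as the interface text tells. Its arguments: {"type":"object","properties":{"increments":{"type":"string"},"claw":{"type":"number"}},"required":["increments"]}

```bash
ls; mkdir -p pics
cat > h.py <<'E'
from bench import *
import numpy as np, cv2
from scipy.spatial.transform import Rotation as R
def save(im,n,crop=None,s=1):
    if crop: x0,y0,x1,y1=crop; im=im[y0:y1,x0:x1]
    im=cv2.resize(im,None,fx=s,fy=s,interpolation=cv2.INTER_CUBIC)
    cv2.imwrite('pics/'+n+'.png',im[:,:,::-1])
def rot(o):
    o=np.array(o,float)
    if o.shape==(3,3): return o
    return R.from_euler('xyz',o).as_matrix() if o.size==3 else R.from_quat(o).as_matrix()
def cam(n,obs=None):
    c=calibration(n); K=np.array(c['camera_matrix'])
    if 'eye' in c: return K,np.array(c['eye']),rot(c['orientation']),c
    T=np.array(c['tool_from_camera']); Rt=rot(obs['ee_rot'])
    return K,np.array(obs['tool_pos'])+Rt@T[:3,3],Rt@T[:3,:3],c
def px2w(n,u,v,z,obs=None):
    K,e,Rc,c=cam(n,obs); d=np.linalg.inv(K)@[u,v,1]; d=Rc@[d[0],-d[1],-d[2]]
    return e+d*(z-e[2])/d[2]
def w2px(n,p,obs=None):
    K,e,Rc,c=cam(n,obs); q=Rc.T@(np.array(p)-e); q=K@[q[0],-q[1],-q[2]]; return q[:2]/q[2]
E
python3 - <<'E'
from h import *
o=get_obs(); print(o)
for n in ('top','side','wrist'): print(n,calibration(n))
t=snapshot('top'); s=snapshot('side')
np.save('top0.npy',t);np.save('side0.npy',s)
save(t,'top0',s=1.56); save(s,'side0',s=1.56)
E
```

```text
pics
{'time': 0.0, 'joint_positions': array([ 1.05290553e+00,  8.79715970e-02,  1.37222949e+00, -7.06817442e-06,
        1.68361234e+00, -1.03122407e-01]), 'qvel': array([ 0.00131496,  0.00056821,  0.00011341, -0.00067384, -0.00107361,
        0.00041703]), 'joint_torque': array([-9.74674276e-05, -3.40184712e+01, -3.02426684e+01,  7.18412362e-02,
        3.28742468e-02, -1.59885171e-04]), 'tool_pos': array([0.22138349, 0.50287982, 0.20430768]), 'ee_rot': array([-3.13938295e+00, -2.21618451e-04,  2.72682323e+00]), 'wrist_force': array([-1.25086224,  0.41621097,  0.59233798]), 'wrist_torque': array([ 0.02888194, -0.00129371, -0.02709066]), 'width': 0.09407313711277993}
top {'camera_matrix': array([[447.61203181,   0.        , 254.42032615],
       [  0.        , 447.61203181, 187.6449001 ],
       [  0.        ,   0.        ,   1.        ]]), 'eye': array([ 0.36569478, -0.05305894,  1.54485398]), 'orientation': array([ 0.08570542, -0.0160109 , -1.56102782])}
side {'camera_matrix': array([[396.01067675,   0.        , 250.5686616 ],
       [  0.        , 396.01067675, 195.2915426 ],
       [  0.        ,   0.        ,   1.        ]]), 'eye': array([ 0.38385795, -1.12191345,  0.91707873]), 'orientation': array([ 0.85826296, -0.01606798, -0.09690039])}
wrist {'camera_matrix': array([[272.26041141,   0.        , 249.17378597],
       [  0.        , 272.26041141, 188.83665245],
       [  0.        ,   0.        ,   1.        ]]), 'tool_from_camera': array([[ 2.23540658e-03,  9.58780777e-01,  2.84138039e-01,
         8.29437831e-02],
       [ 9.99997238e-01, -1.93691973e-03, -1.33146201e-03,
        -5.36517982e-04],
       [-7.26227608e-04,  2.84140230e-01, -9.58782458e-01,
        -1.79388227e-01],
       [ 0.00000000e+00,  0.00000000e+00,  0.00000000e+00,
         1.00000000e+00]])}
```

View pics/top0.png

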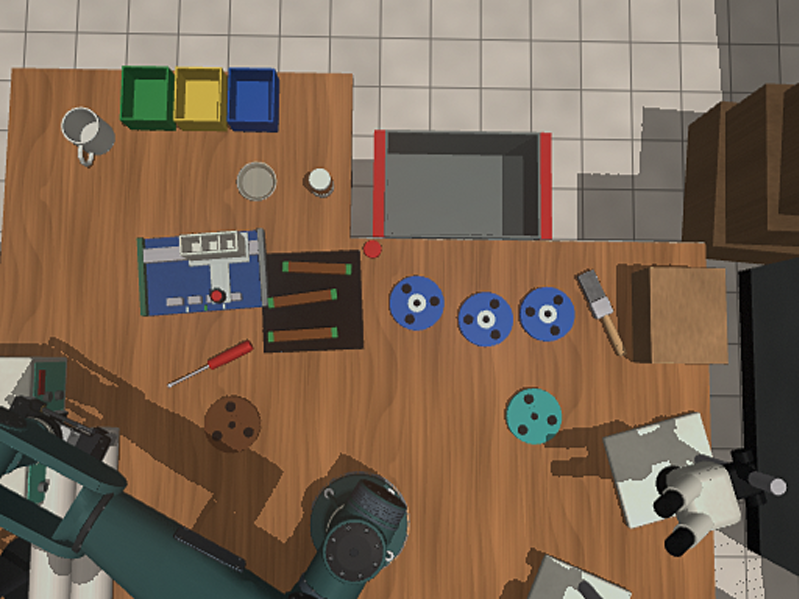

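View pics/side0.png

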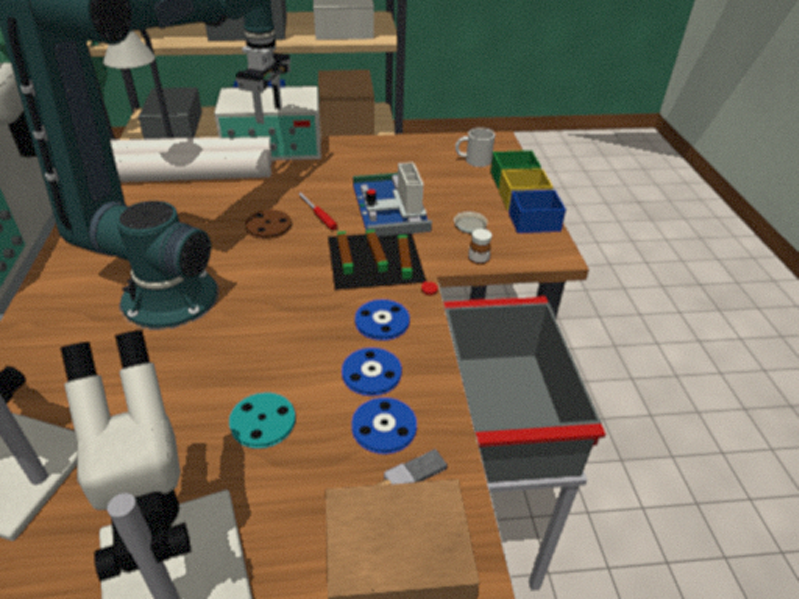

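The top view shows three blue reels at about (416,303), (485,319) and (547,314). Three sticks lie on the mat, around (317,268), (302,298) and (303,335). The magazine's slots are at about (195..230,244), the knob is at (217,296), and the green plate is on the left, towards +y. The red magnet at (372,249) sits close to reel 1 and the edge.

Run:
```python
from h import *
t=np.load('top0.npy'); save(t,'crop0',(85,140,240,232),5)
hsv=cv2.cvtColor(t,cv2.COLOR_RGB2HSV)
for n,(x,y) in dict(edge=(450,240.5),mag=(372,249),brush=(590,290),brush2=(618,350),jar=(320,180),binL=(385,190),binR=(541,190)).items(): print(n,px2w('top',x/1.5605,y/1.5605,0))
m=cv2.inRange(hsv,(105,120,60),(125,255,255)); m[:, :235]=0; m[:165]=0
n,l,st,c=cv2.connectedComponentsWithStats(cv2.morphologyEx(m,cv2.MORPH_CLOSE,np.ones((9,9))))
for i in range(1,n):
  if st[i,4]>300: print('reel',st[i],px2w('top',*c[i],0.012))
```

```text
edge [ 0.61747299 -0.19388018  0.        ]
mag [ 0.59616343 -0.01971313  0.        ]
brush [ 0.50978591 -0.50695601  0.        ]
brush2 [ 0.37697176 -0.56741196  0.        ]
jar [0.75120893 0.09909439 0.        ]
binL [ 0.73034439 -0.04720325  0.        ]
binR [ 0.73511203 -0.39907426  0.        ]
reel [250 177  34  35 850] [ 0.47684798 -0.11839168  0.012     ]
reel [ 294  184   74   38 1811] [ 0.44879384 -0.33890493  0.012     ]
```

View pics/crop0.png

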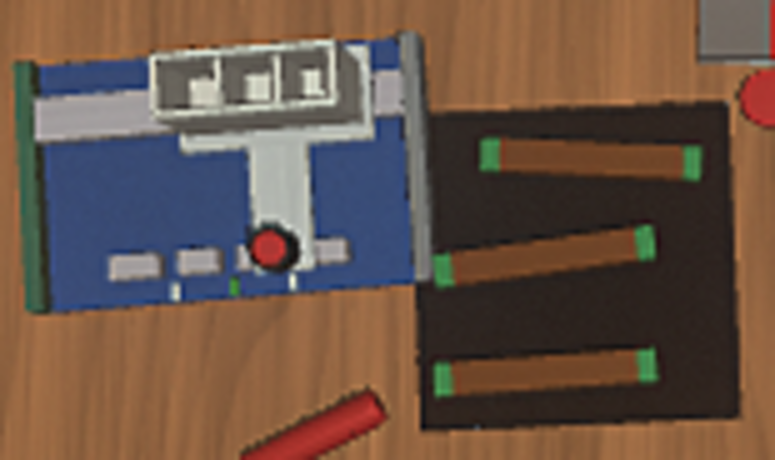

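Run:
```python
from h import *
f=lambda x,y,z: px2w('top',84.6+x/5,139.6+y/5,z)
for n,a,b in (('A',(480,155),(701,163)),('B',(433,271),(655,242)),('C',(433,380),(657,364))):
  p,q=f(*a,.025),f(*b,.025); d=p-q; print(n,(p+q)/2,np.linalg.norm(d),np.degrees(np.arctan2(d[1],d[0])))
P=[f(*a,.122) for a in((150,55),(335,40),(339,105),(158,122))]
print('box',np.round(P,4),'c',np.mean(P,0))
d=P[0]-P[1]+P[3]-P[2]; print('yaw of y axis',np.degrees(np.arctan2(d[1],d[0])),[np.linalg.norm(P[i]-P[i-1]) for i in range(4)])
print('knob',f(270,248,.078)); print('rail plates',f(30,65,.03),f(42,310,.03),f(410,35,.03),f(428,280,.03))
for n,z in(('green',(234,287)),('w1',(292,281)),('w2',(176,291))): print(n,f(*z,0.012))
for n,x,y in (('r1',416,303),('r2',485.5,319.5),('r3',547,314)): print(n,px2w('top',x/1.5605,y/1.5605,.014))
K,e,Rc,c=cam('wrist',get_obs()); print(Rc, rot(get_obs()['ee_rot']))
```

```text
A [0.55019509 0.10089578 0.025     ] 0.1507252492870052 88.58185921502586
B [0.48312174 0.13108447 0.025     ] 0.15168776648776136 98.12202867856857
C [0.40472805 0.1287482  0.025     ] 0.15155549682839078 94.67598723831317
box [[0.6021 0.3736 0.122 ]
 [0.6133 0.256  0.122 ]
 [0.5713 0.2523 0.122 ]
 [0.5589 0.367  0.122 ]] c [0.58639156 0.31222583 0.122     ]
yaw of y axis 95.78042448929155 [np.float64(0.04363418089649485), np.float64(0.11812364882813366), np.float64(0.04214650824122723), np.float64(0.11538552420253619)]
knob [0.48262152 0.30396858 0.078     ]
rail plates [0.60947289 0.48216472 0.03      ] [0.44285088 0.46730282 0.03      ] [0.63336063 0.22511117 0.03      ] [0.46591736 0.20853033 0.03      ]
green [0.46088104 0.34367929 0.012     ]
w1 [0.46541652 0.3043319  0.012     ]
w2 [0.45771896 0.38302455 0.012     ]
r1 [ 0.47547508 -0.11822285  0.014     ]
r2 [ 0.44080002 -0.27127962  0.014     ]
r3 [ 0.45434484 -0.40699209  0.014     ]
[[ 0.40096237 -0.87852931 -0.25964483]
 [ 0.91609363  0.38412286  0.1149874 ]
 [-0.00128429 -0.28396459  0.95883391]] [[-9.15195698e-01  4.03008545e-01 -9.73385667e-04]
 [ 4.03009681e-01  9.15194006e-01 -1.76866981e-03]
 [ 1.78047684e-04 -2.01096284e-03 -9.99997962e-01]]
```

Emit:
step_arm(increments="-2.5 -3.4 0 0 0 0; -2.5 -3.4 0 0 0 0; -2.5 -3.4 0 0 0 0; -2.5 -3.4 0 0 0 0; -2.5 -3.4 0 0 0 0", claw=0)

```text
time: 0.6
tool_pos: [0.2673, 0.2957, 0.2049]
ee_rot: [-3.141, -0.0, 2.728]
wrist_force: [0.5, 0.1, 0.5]
width: 0.0575
```

Emit:
step_arm(increments="-2.5 -3.4 0 0 0 0; -2.5 -3.4 0 0 0 0; -2.5 -3.4 0 0 0 0; -2.5 -3.4 0 0 0 0; -2.5 -3.4 0 0 0 0")

```text
time: 1.1
tool_pos: [0.3132, 0.0899, 0.2052]
ee_rot: [3.141, 0.0, 2.727]
wrist_force: [1.0, 0.3, -0.5]
width: 0.0471
```

Emit:
step_arm(increments="-2.5 -3.4 0 0 0 0; -2.5 -3.4 0 0 0 0; -2.5 -3.4 0 0 0 0; -2.5 -3.4 0 0 0 0; -2.5 -3.4 0 0 0 0")

```text
time: 1.6
tool_pos: [0.359, -0.1163, 0.2052]
ee_rot: [3.141, -0.0, 2.726]
wrist_force: [0.4, 0.9, 0.3]
width: 0.0466
```

Emit:
step_arm(increments="0 0 1 0 0 0.14; 0 0 1 0 0 0.14; 0 0 1 0 0 0.14; 0 0 1 0 0 0.14; 0 0 1 0 0 0.14")

```text
time: 2.1
tool_pos: [0.359, -0.1144, 0.1545]
ee_rot: [-3.141, -0.001, 2.021]
wrist_force: [0.5, -0.3, -0.0]
width: 0.0473
```

Emit:
step_arm(increments="0 0 1 0 0 0.14; 0 0 1 0 0 0.14; 0 0 1 0 0 0.14; 0 0 1 0 0 0.14; 0 0 1 0 0 0.14")

```text
time: 2.6
tool_pos: [0.3589, -0.1143, 0.1046]
ee_rot: [-3.141, -0.0, 1.321]
wrist_force: [0.1, 1.0, -0.4]
width: 0.0469
```

Emit:
step_arm(increments="0 0 0 0 0 0.14; 0 0 0 0 0 0.14; 0 0 0 0 0 0.14; 0 0 0 0 0 0.14; 0 0 0 0 0 0.14")

```text
time: 3.1
tool_pos: [0.3589, -0.1143, 0.105]
ee_rot: [-3.141, 0.0, 0.621]
wrist_force: [-0.0, -1.1, -0.5]
width: 0.0469
```

Emit:
step_arm(increments="0 0 0 0 0 0.14; 0 0 0 0 0 0.14; 0 0 0 0 0 0.14; 0 0 0 0 0 0.14; 0 0 0 0 0 0")

```text
time: 3.6
tool_pos: [0.359, -0.1143, 0.105]
ee_rot: [-3.141, 0.001, 0.067]
wrist_force: [0.1, 0.4, -0.8]
width: 0.0468
```

```bash
python3 - <<'E'
import bench; print([k for k in dir(bench) if k[0]!='_'], getattr(bench,'hold_point_z',None))
E
cat >> h.py <<'E'
BASE=[(237.5,0)]
def reels():
    t=snapshot('top'); hsv=cv2.cvtColor(t,cv2.COLOR_RGB2HSV)
    m=cv2.inRange(hsv,(105,120,60),(125,255,255)); m[:, :225]=0; m[:155]=0
    n,l,st,c=cv2.connectedComponentsWithStats(cv2.morphologyEx(m,cv2.MORPH_CLOSE,np.ones((9,9))))
    for i in range(1,n):
        if st[i,4]>100: print('reel',st[i],px2w('top',*c[i],0.014).round(3))
    return t
def plan(p,n=1,yaw=None):
    o=get_obs(); Rt=rot(o['ee_rot']); d=np.array(p)-o['tool_pos']
    print('tool shift cm total',(Rt.T@d*100).round(2),'per row',(Rt.T@d*100/n).round(2))
    if yaw is not None:
        T=np.column_stack([[np.cos(yaw),np.sin(yaw),0],[np.sin(yaw),-np.cos(yaw),0],[0,0,-1]])
        print('turn',R.from_matrix(Rt.T@T).as_rotvec().round(3))
def st():
    o=get_obs(); print(round(o['time'],2),o['tool_pos'].round(4),'x',rot(o['ee_rot'])[:,0].round(3),'z',rot(o['ee_rot'])[:,2].round(3),'q',o['joint_positions'].round(2),'F',o['wrist_force'].round(1),'w',round(o['width'],4))
E
python3 - <<'E'
from h import *
st(); t=reels(); plan([.375,-.118,.05],1,0)
E
```

```text
['IKError', 'calibration', 'close_job', 'get_obs', 'hold_point_z', 'snapshot'] 0.0188
3.6 [ 0.359  -0.1143  0.105 ] x [ 0.998  0.067 -0.001] z [-0.001  0.001 -1.   ] q [-0.46 -0.27  1.9   0.    1.51  1.04] F [ 0.1  0.4 -0.8] w 0.0468
reel [250 177  34  34 812] [ 0.479 -0.119  0.014]
reel [ 294  184   74   38 1811] [ 0.449 -0.339  0.014]
tool shift cm total [1.57 0.48 5.51] per row [1.57 0.48 5.51]
turn [-0.     0.001  0.07 ]
```

Emit:
step_arm(increments="0 0 0 0 0 0.135; 0 0 0 0 0 0.135; 1 -2 4 0 0 0; 0 0 4 0 0 0; 0 0 1.9 0 0 0")

```text
time: 4.15
tool_pos: [0.3708, -0.0955, 0.0031]
ee_rot: [-3.14, 0.006, -0.199]
wrist_force: [-1.0, 0.2, -0.0]
width: 0.0472
```

Emit:
step_arm(increments="1.5 0 0 0 0 0; 1.5 0 0 0 0 0; 1.5 0 0 0 0 0; 1.5 0 0 0 0 0; 1.5 0 0 0 0 0")

```text
time: 4.65
tool_pos: [0.4467, -0.1119, 0.006]
ee_rot: [-3.141, 0.001, -0.2]
wrist_force: [-0.5, -0.6, -1.4]
width: 0.0467
```

Emit:
step_arm(increments="1.5 0 0 0 0 0; 1.5 0 0 0 0 0; 1.5 0 0 0 0 0; 1.5 0 0 0 0 0; 1.5 0 0 0 0 0")

```text
time: 5.15
tool_pos: [0.5201, -0.1271, 0.006]
ee_rot: [-3.141, 0.002, -0.2]
wrist_force: [-0.9, -0.6, 0.3]
width: 0.0472
```

Run:
```python
from h import *
st(); t=reels(); save(t,'p1',(200,70,420,260),3)
```

```text
5.15 [ 0.5201 -0.1271  0.006 ] x [ 0.98  -0.199 -0.002] z [-0.002  0.001 -1.   ] q [-0.35  0.18  1.67  0.    1.29  1.43] F [-0.9 -0.6  0.3] w 0.0472
reel [ 294  184   74   38 1811] [ 0.449 -0.339  0.014]
```

View pics/p1.png

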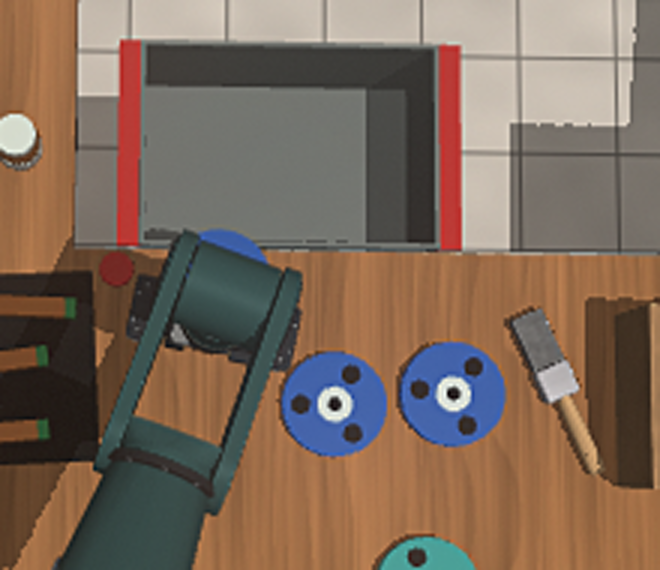

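Emit:
step_arm(increments="2 0 0 0 0 0; 2 0 0 0 0 0; 2 0 0 0 0 0; 2 0 0 0 0 0; 2 0 0 0 0 0")

```text
time: 5.7
tool_pos: [0.6182, -0.1474, 0.0061]
ee_rot: [-3.141, 0.001, -0.201]
wrist_force: [0.3, -0.4, -0.2]
width: 0.0472
```

Emit:
step_arm(increments="2 0 0 0 0 0; 0 0 0 0 0 0; 0 0 -3 0 0 0; 0 0 -3 0 0 -0.1; 0 0 0 0 0 -0.1")

```text
time: 6.2
tool_pos: [0.6396, -0.1521, 0.0721]
ee_rot: [3.139, -0.008, 0.003]
wrist_force: [0.6, -0.4, 0.8]
width: 0.0469
```

Run:
```python
from h import *
st(); plan([.335,-.271,.066],7,0); t=reels(); save(t,'p2',(200,70,420,260),2)
```

```text
6.2 [ 0.6396 -0.1521  0.0721] x [1.    0.003 0.008] z [ 0.008 -0.003 -1.   ] q [-0.32  0.37  1.29  0.    1.47  1.25] F [ 0.6 -0.4  0.8] w 0.0469
tool shift cm total [-30.49  11.81   0.39] per row [-4.36  1.69  0.06]
turn [ 0.003 -0.008  0.003]
reel [ 294  184   74   38 1811] [ 0.449 -0.339  0.014]
```

View pics/p2.png

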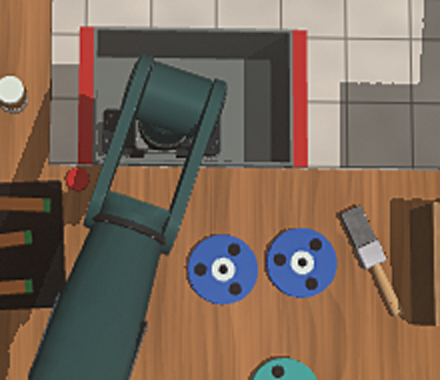

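Emit:
step_arm(increments="-4.4 1.7 0 0 0 0; -4.4 1.7 0 0 0 0; -4.4 1.7 0 0 0 0; -4.4 1.7 0 0 0 0; -4.4 1.7 0 0 0 0")

```text
time: 6.75
tool_pos: [0.4141, -0.235, 0.0652]
ee_rot: [-3.14, 0.002, -0.003]
wrist_force: [-1.2, -0.8, 0.2]
width: 0.0464
```

Emit:
step_arm(increments="-4.4 1.7 0 0 0 0; -4.1 1.6 0 0 0 0; 0 0 3 0 0 0; 0 0 3 0 0 0; 1 0 0 0 0 0")

```text
time: 7.25
tool_pos: [0.3375, -0.2654, 0.0022]
ee_rot: [-3.135, 0.008, -0.006]
wrist_force: [0.3, 0.3, -0.6]
width: 0.0472
```

Emit:
step_arm(increments="1.6 0 0 0 0 0; 1.6 0 0 0 0 0; 1.6 0 0 0 0 0; 1.6 0 0 0 0 0; 1.6 0 0 0 0 0")

```text
time: 7.75
tool_pos: [0.4248, -0.2687, 0.0075]
ee_rot: [3.141, -0.001, -0.002]
wrist_force: [-1.9, -1.1, 0.2]
width: 0.0468
```

Emit:
step_arm(increments="1.6 0 0 0 0 0; 1.6 0 0 0 0 0; 1.6 0 0 0 0 0; 1.6 0 0 0 0 0; 1.6 0 0 0 0 0")

```text
time: 8.25
tool_pos: [0.5048, -0.2686, 0.0073]
ee_rot: [3.141, -0.001, -0.002]
wrist_force: [-1.1, -0.1, 1.1]
width: 0.0472
```

Emit:
step_arm(increments="2 0 0 0 0 0; 2 0 0 0 0 0; 2 0 0 0 0 0; 2 0 0 0 0 0; 2 0 0 0 0 0")

```text
time: 8.75
tool_pos: [0.6053, -0.2684, 0.0071]
ee_rot: [3.141, -0.002, -0.002]
wrist_force: [0.5, -0.3, -0.5]
width: 0.047
```

Emit:
step_arm(increments="2 0 0 0 0 0; 1.3 0 0 0 0 0; 0 0 0 0 0 0; 0 0 -3 0 0 0; 0 0 -3 0 0 0")

```text
time: 9.25
tool_pos: [0.6348, -0.2681, 0.0654]
ee_rot: [-3.14, 0.004, -0.002]
wrist_force: [-0.1, 0.1, 1.0]
width: 0.0468
```

Run:
```python
from h import *
st(); t=reels(); plan([.335,-.452,.066],8)
```

```text
9.25 [ 0.6348 -0.2681  0.0654] x [ 1.    -0.002 -0.004] z [-0.003  0.002 -1.   ] q [-0.48  0.46  1.19  0.    1.5   1.09] F [-0.1  0.1  1. ] w 0.0468
reel [333 184  35  35 863] [ 0.455 -0.406  0.014]
tool shift cm total [-30.3   18.26   0.6 ] per row [-3.79  2.28  0.08]
```

Emit:
step_arm(increments="-3.9 2.7 0 0 0 0; -3.9 2.7 0 0 0 0; -3.9 2.7 0 0 0 0; -3.9 2.7 0 0 0 0; -3.9 2.7 0 0 0 0")

```text
time: 9.8
tool_pos: [0.4387, -0.4044, 0.0669]
ee_rot: [3.141, -0.001, -0.002]
wrist_force: [0.7, -0.1, 0.1]
width: 0.047
```

Emit:
step_arm(increments="-3.9 2.7 0 0 0 0; -3.9 2.7 0 0 0 -0.125; 0 0 0 0 0 -0.125; 0 0 3 0 0 -0.125; 0 0 3 0 0 -0.125")

```text
time: 10.3
tool_pos: [0.3622, -0.4591, 0.0077]
ee_rot: [3.137, -0.0, 0.501]
wrist_force: [-0.3, 0.5, -0.3]
width: 0.0468
```

Emit:
step_arm(increments="1.5 0 0 0 0 0; 1.5 0 0 0 0 0; 1.5 0 0 0 0 0; 1.5 0 0 0 0 0; 1.5 0 0 0 0 0")

```text
time: 10.8
tool_pos: [0.4298, -0.4217, 0.0082]
ee_rot: [3.139, -0.0, 0.497]
wrist_force: [-0.0, -0.1, 1.1]
width: 0.0467
```

Emit:
step_arm(increments="1.5 0 0 0 0 0; 1.5 0 0 0 0 0; 1.5 0 0 0 0 0; 1.5 0 0 0 0 0; 1.5 0 0 0 0 0")

```text
time: 11.3
tool_pos: [0.4945, -0.3854, 0.0064]
ee_rot: [-3.141, 0.0, 0.497]
wrist_force: [-1.2, -0.2, 0.3]
width: 0.0468
```

Run:
```python
from h import *
st(); t=reels(); plan([.64,-.3,.006]); save(t,'p3',(200,70,420,260),2.5)
```

```text
11.3 [ 0.4945 -0.3854  0.0064] x [ 0.879  0.476 -0.   ] z [-0.  0. -1.] q [-0.75  0.37  1.44  0.    1.34  0.32] F [-1.2 -0.2  0.3] w 0.0468
reel [318 157  33  31 624] [ 0.56  -0.343  0.014]
tool shift cm total [16.61 -0.53  0.08] per row [16.61 -0.53  0.08]
```

View pics/p3.png

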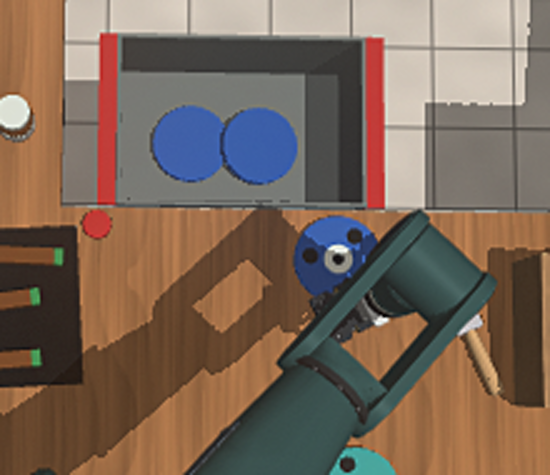

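Reels 1 and 2 are in the bin, at (190,143) and (258,146). Reel 3 is cradled by the fingers at (338,258).

Emit:
step_arm(increments="1.7 0 0 0 0 0; 1.7 0 0 0 0 0; 1.7 0 0 0 0 0; 1.7 0 0 0 0 0; 1.7 0 0 0 0 0")

```text
time: 11.85
tool_pos: [0.5696, -0.3446, 0.0063]
ee_rot: [-3.141, -0.0, 0.497]
wrist_force: [-0.2, -0.3, 0.2]
width: 0.047
```

Emit:
step_arm(increments="2 0 0 0 0 0; 2 0 0 0 0 0; 2 0 0 0 0 0; 1.7 0 0 0 0 0; 0 0 0 0 0 0")

```text
time: 12.35
tool_pos: [0.6383, -0.3068, 0.0063]
ee_rot: [3.142, -0.001, 0.5]
wrist_force: [-0.5, -0.4, -0.1]
width: 0.0468
```

Emit:
step_arm(increments="0 0 -4 0 0 0; 0 0 -4 0 0 0; 0 0 -4 0 0 0; 0 0 -4 0 0 0; -4 0 0 0 0 0", claw=-1)

```text
time: 12.85
tool_pos: [0.6061, -0.3278, 0.1752]
ee_rot: [3.129, -0.009, 0.502]
wrist_force: [0.0, -1.2, 1.3]
width: 0.0831
```

Run:
```python
from h import *
st(); plan([.40,0.12,.16],10,1.65)
```

```text
12.85 [ 0.6061 -0.3278  0.1752] x [0.877 0.481 0.009] z [ 0.014 -0.007 -1.   ] q [-0.58  0.4   1.06  0.    1.67  0.49] F [ 0.  -1.2  1.3] w 0.0831
tool shift cm total [  3.45 -49.19   0.91] per row [ 0.35 -4.92  0.09]
turn [ 1.700e-02 -1.000e-03 -1.148e+00]
```

Emit:
step_arm(increments="0.3 -4.9 0 0 0 0; 0.3 -4.9 0 0 0 0; 0.3 -4.9 0 0 0 0; 0.3 -4.9 0 0 0 0; 0.3 -4.9 0 0 0 0")

```text
time: 13.35
tool_pos: [0.4957, -0.1041, 0.1664]
ee_rot: [-3.142, -0.0, 0.496]
wrist_force: [-0.4, 0.4, 0.4]
width: 0.0943
```

Emit:
step_arm(increments="0.3 -4.9 0 0 0 0; 0.3 -4.9 0 0 0 0; 0.3 -4.9 0 0 0 0; 0.3 -4.9 0 0 0 0; 0.3 -4.9 0 0 0 0")

```text
time: 13.85
tool_pos: [0.3923, 0.1183, 0.1667]
ee_rot: [3.141, -0.001, 0.496]
wrist_force: [-0.0, -0.4, 0.8]
width: 0.0942
```

Emit:
step_arm(increments="0 0 0 0 0 -0.1435; 0 0 0 0 0 -0.1435; 0 0 0 0 0 -0.1435; 0 0 0 0 0 -0.1435; 0 0 0 0 0 -0.1435")

```text
time: 14.35
tool_pos: [0.3933, 0.117, 0.1666]
ee_rot: [3.141, 0.0, 1.22]
wrist_force: [-0.2, -0.2, -0.4]
width: 0.0939
```

Emit:
step_arm(increments="0 0 -2 0 0 -0.1435; 0 0 -2 0 0 -0.1435; 0 0 -2 0 0 -0.1435; 0 0 -1 0 0 0; 0 0 0 0 0 0")

```text
time: 14.85
tool_pos: [0.3942, 0.1171, 0.2381]
ee_rot: [3.138, -0.0, 1.641]
wrist_force: [0.0, -0.1, -0.4]
width: 0.0938
```

Run:
```python
from h import *
st()
```

```text
14.85 [0.3942 0.1171 0.2381] x [-0.071  0.998  0.   ] z [ 0.003  0.    -1.   ] q [ 0.15 -0.23  1.61 -0.    1.76  0.08] F [ 0.  -0.1 -0.4] w 0.0938
```

Emit:
step_arm(increments="0 0 0 0 0.14 0; 0 0 0 0 0.14 0; 0 0 0 0 0.14 0; 0 0 0 0 0.14 0; 0 0 0 0 0 0")

```text
time: 15.35
tool_pos: [0.3929, 0.1145, 0.2327]
ee_rot: [-3.131, -0.563, 1.629]
wrist_force: [-1.0, 0.1, -0.3]
width: 0.0942
```

Run:
```python
from h import *
st()
```

```text
15.35 [0.3929 0.1145 0.2327] x [-0.049  0.844  0.534] z [-0.042  0.532 -0.846] q [-0.31 -0.22  1.71  0.54  1.84 -0.28] F [-1.   0.1 -0.3] w 0.0942
```

Emit:
step_arm(increments="0 0 0 0 -0.14 0; 0 0 0 0 -0.14 0; 0 0 0 0 -0.14 0; 0 0 0 0 -0.14 0; 0 0 0 0 0 0")

```text
time: 15.85
tool_pos: [0.3927, 0.1216, 0.2373]
ee_rot: [3.139, 0.001, 1.654]
wrist_force: [0.9, 1.0, 0.6]
width: 0.0944
```

Run:
```python
from h import *
st(); o=get_obs(); w=snapshot('wrist'); t=snapshot('top')
save(w,'w1',s=1.5)
import json; json.dump({k:np.array(v).tolist() for k,v in o.items()},open('w1.json','w'))
for n,p in (('A',(.55,.101,.025)),('B',(.483,.131,.025)),('C',(.405,.129,.025))): print(n,w2px('wrist',p,o)*1.5)
```

```text
15.85 [0.3927 0.1216 0.2373] x [-0.083  0.997 -0.001] z [ 0.003 -0.001 -1.   ] q [ 0.16 -0.23  1.61 -0.    1.76  0.08] F [0.9 1.  0.6] w 0.0944
A [527.73702731 283.56453151]
B [465.95588961 248.66309199]
C [386.22422005 243.99950172]
```

View pics/w1.png

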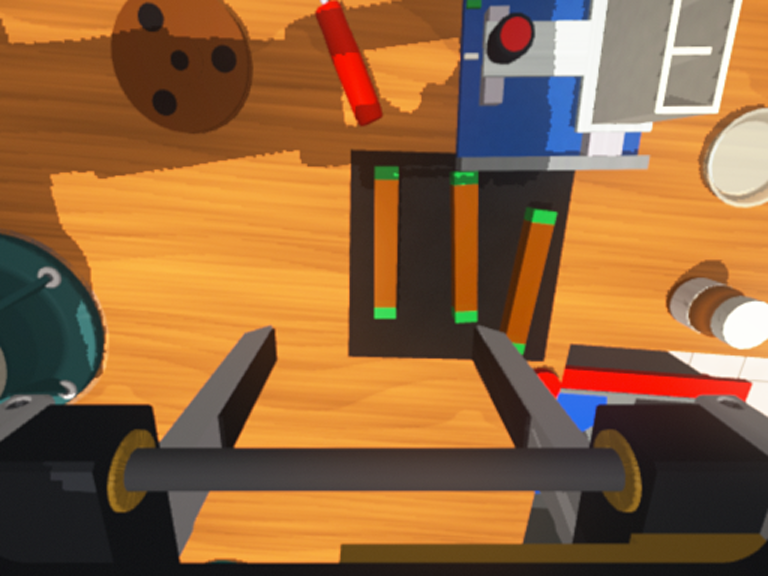

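```bash
cat >> h.py <<'E'
def ends(f,s,o,L):
    for n,a,b in L:
        p,q=px2w('wrist',a[0]/s,a[1]/s,f,o),px2w('wrist',b[0]/s,b[1]/s,f,o); d=p-q
        print(n,((p+q)/2).round(4),'len',np.linalg.norm(d).round(4),'yaw',np.arctan2(d[1],d[0]).round(3))
E
python3 - <<'E'
from h import *
import json; o=json.load(open('w1.json'))
ends(.025,1.5,o,(('A',(544,217),(514.5,349)),('B',(465,176),(466,321)),('C',(386.5,173),(386,318))))
E
```

```text
A [0.5513 0.0984 0.025 ] len 0.1389 yaw 1.551
B [0.4831 0.1274 0.025 ] len 0.1448 yaw 1.727
C [0.4055 0.1239 0.025 ] len 0.1437 yaw 1.661
```

Emit:
step_arm(increments="1.2 0.3 4.5 0 0 0; 1.2 0.3 4.5 0 0 0; 1.2 0.4 4.5 0 0 0; 1 0.3 4.5 0 0 0; 0 0 3 0 0 0")

```text
time: 16.45
tool_pos: [0.4014, 0.1626, 0.0227]
ee_rot: [-3.137, -0.0, 1.641]
wrist_force: [-0.1, -0.7, -1.1]
width: 0.0942
```

Emit:
step_arm(increments="0 0 2 0 0 0; 0 0 0 0 0 0")

```text
time: 16.65
tool_pos: [0.4024, 0.1621, 0.0047]
ee_rot: [-3.138, -0.0, 1.64]
wrist_force: [0.4, 0.6, 0.2]
width: 0.0945
```

Run:
```python
from h import *
st(); plan([.4017,.169,.0045],1,1.655)
```

```text
16.65 [0.4024 0.1621 0.0047] x [-0.069  0.998  0.   ] z [-0.003  0.    -1.   ] q [ 0.25 -0.03  1.91  0.    1.27  0.18] F [0.4 0.6 0.2] w 0.0945
tool shift cm total [ 0.7  -0.03  0.02] per row [ 0.7  -0.03  0.02]
turn [-0.003 -0.    -0.015]
```

Emit:
step_arm(increments="0.6 0 0 0 0 -0.015; 0 0 0 0 0 0; 0 0 0 0 0 0; 0 0 0 0 0 0; 0 0 0 0 0 0", claw=1)

```text
time: 17.15
tool_pos: [0.4028, 0.1699, 0.0067]
ee_rot: [3.141, -0.0, 1.66]
wrist_force: [0.7, 0.4, -0.1]
width: 0.0574
```

Emit:
step_arm(increments="0 0 0 0 0 0; 0 0 0 0 0 0; 0 0 0 0 0 0; 0 0 0 0 0 0; 0 0 -2 0 0 0")

```text
time: 17.65
tool_pos: [0.4001, 0.1693, 0.024]
ee_rot: [-3.135, 0.001, 1.66]
wrist_force: [-0.5, 0.5, -0.1]
width: 0.0214
```

Emit:
step_arm(increments="0 0 -4 0 0 0; 0 0 -4 0 0 0; 0 0 -5 0 0 0; 0 0 -5 0 0 0; 0 0 -5 0 0 0")

```text
time: 18.15
tool_pos: [0.4022, 0.1699, 0.2583]
ee_rot: [3.142, -0.0, 1.66]
wrist_force: [1.4, 0.9, 0.4]
width: 0.0216
```

Emit:
step_arm(increments="0 0 -3 0 0 0; 0 0 0 0 0.14 0; 0 0 0 0 0.14 0; 0 0 0 0 0.14 0; 0 0 0 0 0.14 0")

```text
time: 18.65
tool_pos: [0.403, 0.1699, 0.2877]
ee_rot: [3.137, -0.565, 1.662]
wrist_force: [0.1, -0.4, -1.5]
width: 0.0214
```

Emit:
step_arm(increments="0 0 0 0 0.14 0; 0 0 0 0 0.14 0; 0 0 0 0 0.14 0; 0 0 0 0 0.14 0; 0 0 0 0 0.14 0")

```text
time: 19.15
tool_pos: [0.4032, 0.1691, 0.2867]
ee_rot: [3.137, -1.264, 1.662]
wrist_force: [0.8, -0.1, -1.2]
width: 0.0217
```

Emit:
step_arm(increments="0 0 0 0 0.14 0; 0 0 0 0 0.14 0; 0 0 0 0 0.03 0; 0 0 0 0 0 0; 0 0 0 0 0 0")

```text
time: 19.65
tool_pos: [0.403, 0.17, 0.2872]
ee_rot: [2.597, -1.566, 2.205]
wrist_force: [-0.4, -0.4, 0.1]
width: 0.0221
```

Run:
```python
from h import *
st(); save(snapshot('side'),'s2',(180,30,400,220),3)
```

```text
19.65 [0.403  0.17   0.2872] x [-0.003  0.003  1.   ] z [-0.09   0.996 -0.004] q [-0.51  0.14  1.89  1.28  2.1  -0.54] F [-0.4 -0.4  0.1] w 0.0221
```

View pics/s2.png

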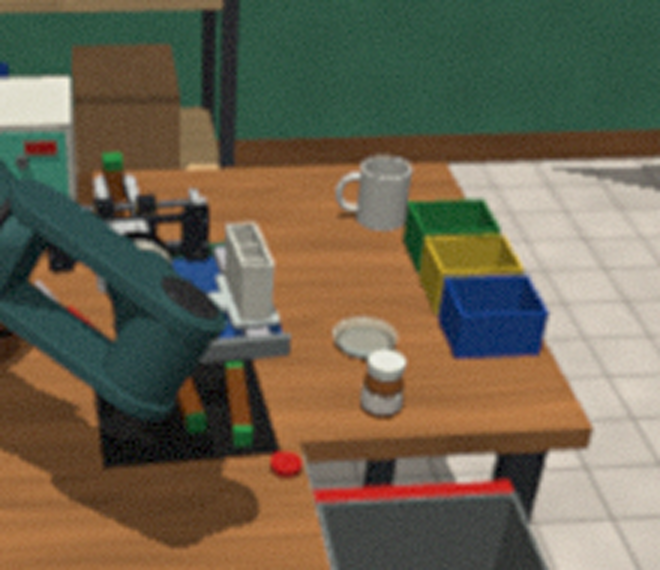

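Emit:
step_arm(increments="0 3.3 2.9 0 0 0; 0 3.3 2.9 0 0 0; 0 3.3 2.9 0 0 0; 0 3.3 2.9 0 0 0; 0 3.3 2.9 0 0 0")

```text
time: 20.2
tool_pos: [0.5551, 0.331, 0.2889]
ee_rot: [2.029, -1.565, 2.773]
wrist_force: [0.1, -0.9, -0.4]
width: 0.0218
```

Emit:
step_arm(increments="0 3.1 2.8 0 0 0; 0 0 0 0 0 0; 0 0 0 0 0 0")

```text
time: 20.5
tool_pos: [0.5819, 0.3607, 0.288]
ee_rot: [2.037, -1.566, 2.768]
wrist_force: [-0.1, 0.2, 0.3]
width: 0.0217
```

Run:
```python
from h import *
st(); plan([.5834,.3605,.265]); a=snapshot('top');b=snapshot('side')
a=cv2.resize(a[130:190,85:185],None,fx=6,fy=6,interpolation=2); b=cv2.resize(b[60:140,190:290],None,fx=3.6*1.25,fy=4.5,interpolation=2)
b=cv2.resize(b,(400,360)); save(np.hstack([a[:, :400],b]),'ts3')
```

```text
20.5 [0.5819 0.3607 0.288 ] x [-0.004  0.002  1.   ] z [-0.092  0.996 -0.002] q [-0.07  0.42  1.52  1.51  1.72 -0.38] F [-0.1  0.2  0.3] w 0.0217
tool shift cm total [-2.3   0.14 -0.03] per row [-2.3   0.14 -0.03]
```

View pics/ts3.png

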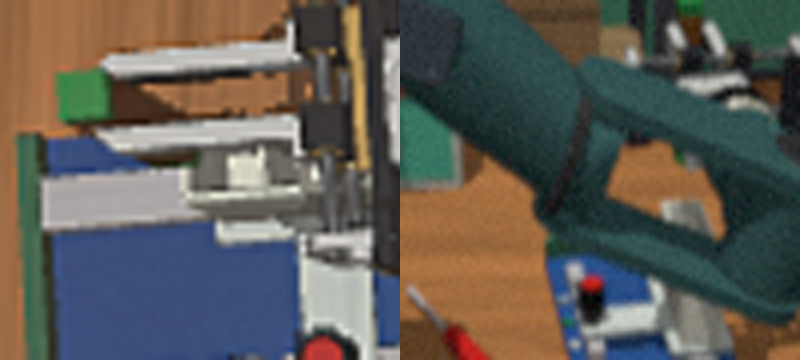

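Run:
```python
from h import *
g=lambda x,y,z: px2w('top',84.6+x/6,129.6+y/6,z).round(4)
print('sticktop',g(85,97,.321)); print('stick spans',[g(*p,.321) for p in((57,73),(110,70),(112,120),(62,124))]); print('fingertips',g(105,67,.288),g(97,137,.288))
print('boxcorner',g(185,200,.122))
```

```text
sticktop [0.5819 0.3578 0.321 ]
stick spans [array([0.5929, 0.371 , 0.321 ]), array([0.5946, 0.3469, 0.321 ]), array([0.5714, 0.3451, 0.321 ]), array([0.5693, 0.3678, 0.321 ])]
fingertips [0.6022 0.3601 0.288 ] [0.5688 0.3625 0.288 ]
boxcorner [0.5624 0.3695 0.122 ]
```

Emit:
step_arm(increments="-1.5 0.1 -0.3 0 0 0; -1.5 0 0 0 0 0; -1.5 0 0 0 0 0; -1.5 0 0 0 0 0; 0 0 0 0 0 0")

```text
time: 21.1
tool_pos: [0.5831, 0.3565, 0.2223]
ee_rot: [-1.669, -1.564, 0.187]
wrist_force: [-0.7, -0.6, 0.4]
width: 0.0217
```

Emit:
step_arm(increments="-1.5 0 0 0 0 0; -1 0 0 0 0 0; 0 0 0 0 0 0; 0 0 0 0 0 0")

```text
time: 21.5
tool_pos: [0.5838, 0.3568, 0.2013]
ee_rot: [-2.269, -1.57, 0.788]
wrist_force: [-0.0, -0.8, 0.3]
width: 0.0215
```

Run:
```python
from h import *
st(); a=snapshot('top'); a=cv2.resize(a[130:190,85:185],None,fx=6,fy=6,interpolation=2)
o=get_obs(); w=snapshot('wrist'); w=cv2.resize(w,(480,360)); save(np.hstack([a[:, :320],w]),'ts4')
```

```text
21.5 [0.5838 0.3568 0.2013] x [0. 0. 1.] z [-0.089  0.996 -0.   ] q [-0.08  0.54  1.56  1.49  1.72 -0.53] F [-0.  -0.8  0.3] w 0.0215
```

View pics/ts4.png

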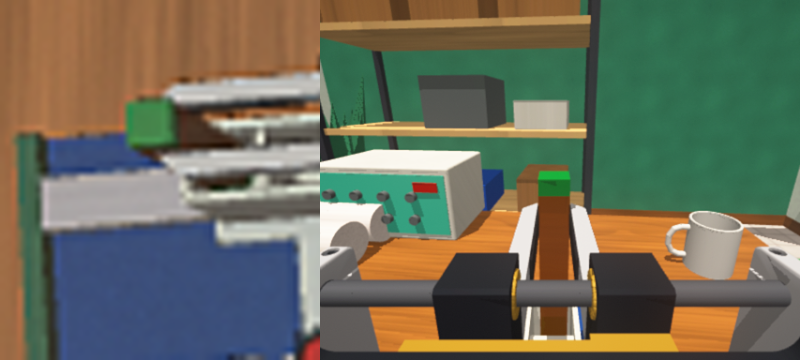

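Emit:
step_arm(increments="-1 0 0 0 0 0; -1 0 0 0 0 0; -0.8 0 0 0 0 0; 0 0 0 0 0 0; 0 0 0 0 0 0")

```text
time: 22.1
tool_pos: [0.5838, 0.3568, 0.1729]
ee_rot: [-1.768, -1.57, 0.286]
wrist_force: [0.2, 0.5, 0.1]
width: 0.0219
```

Emit:
step_arm(increments="0 0 0 0 0 0; 0 0 0 0 0 0; 0 0 0 0 0 0; 0 0 0 0 0 0; 0 0 0 0 0 0", claw=-0.1)

```text
time: 22.6
tool_pos: [0.5838, 0.3567, 0.1736]
ee_rot: [2.569, -1.57, 2.232]
wrist_force: [-0.6, -1.1, 0.9]
width: 0.0511
```

Run:
```python
from h import *
st(); o=get_obs(); a=snapshot('top'); a=cv2.resize(a[130:190,85:185],None,fx=6,fy=6,interpolation=2)
w=snapshot('wrist'); w=cv2.resize(w,(480,360)); save(np.hstack([a[:, :320],w]),'ts5')
```

```text
22.6 [0.5838 0.3567 0.1736] x [-0.001  0.001  1.   ] z [-0.089  0.996 -0.001] q [-0.08  0.58  1.56  1.48  1.71 -0.58] F [-0.6 -1.1  0.9] w 0.0511
```

View pics/ts5.png

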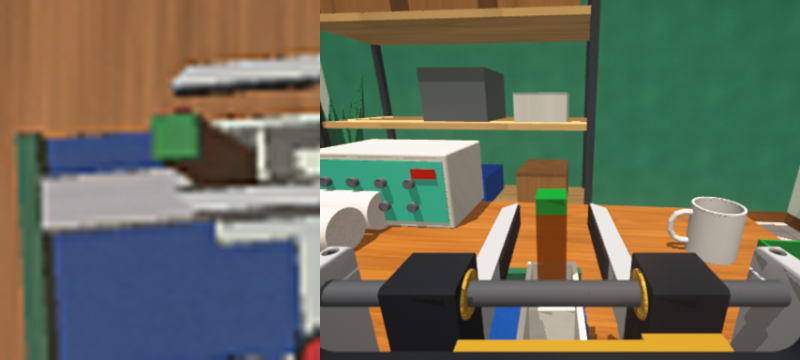

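Emit:
step_arm(increments="0 0 -3 0 0 0; 0 0 -4 0 0 0; 0 0 -4 0 0 0; 3 0 -2 0 0 0; 4 0 0 0 0 0")

```text
time: 23.2
tool_pos: [0.5964, 0.2244, 0.242]
ee_rot: [-1.45, -1.565, -0.036]
wrist_force: [0.6, 0.4, 0.2]
width: 0.0515
```

Emit:
step_arm(increments="4 -3 -1 0 0 0; 0 -4 -1.5 0 0 0; 0 -2 -2 0 -0.14 0; 0 0 0 0 -0.14 0; 0 0 0 0 -0.14 0", claw=-1)

```text
time: 23.7
tool_pos: [0.5102, 0.1733, 0.2827]
ee_rot: [-3.141, -1.145, 1.656]
wrist_force: [0.1, 0.9, -0.1]
width: 0.0878
```

Emit:
step_arm(increments="0 0 0 0 -0.14 0; 0 0 0 0 -0.14 0; 0 0 0 0 -0.14 0; 0 0 0 0 -0.14 0; 0 0 0 0 -0.14 0")

```text
time: 24.2
tool_pos: [0.5105, 0.1742, 0.2841]
ee_rot: [3.139, -0.445, 1.66]
wrist_force: [-0.3, 0.1, 0.3]
width: 0.0942
```

Emit:
step_arm(increments="0 0 0 0 -0.14 0; 0 0 0 0 -0.14 0; 0 0 0 0 -0.14 0; 0 0 0 0 0 0; 0 0 0 0 0 0")

```text
time: 24.7
tool_pos: [0.5098, 0.1757, 0.2825]
ee_rot: [-3.141, -0.031, 1.662]
wrist_force: [-0.2, -1.1, 0.0]
width: 0.0947
```

Run:
```python
from h import *
st(); plan([.4786,.169,.1],1,1.715); g=lambda x,y,z: px2w('top',84.6+x/6,129.6+y/6,z).round(4); print(g(177,137,.192+.005))
o=get_obs(); w=snapshot('wrist'); 
import json; json.dump({k:np.array(v).tolist() for k,v in o.items()},open('w2.json','w'))
save(w,'w2',s=1.5)
for p in ((.55,.0995,.025),(.483,.129,.025)): print(w2px('wrist',p,o)*1.5)
```

```text
24.7 [0.5098 0.1757 0.2825] x [-0.091  0.995  0.031] z [-0.004  0.031 -1.   ] q [0.21 0.06 1.25 0.03 1.83 0.12] F [-0.2 -1.1  0. ] w 0.0947
tool shift cm total [-0.96 -3.16 18.23] per row [-0.96 -3.16 18.23]
turn [ 0.    -0.031 -0.053]
[0.584  0.3524 0.197 ]
[402.6834755  318.53489817]
[345.9426451  288.34414807]
```

View pics/w2.png

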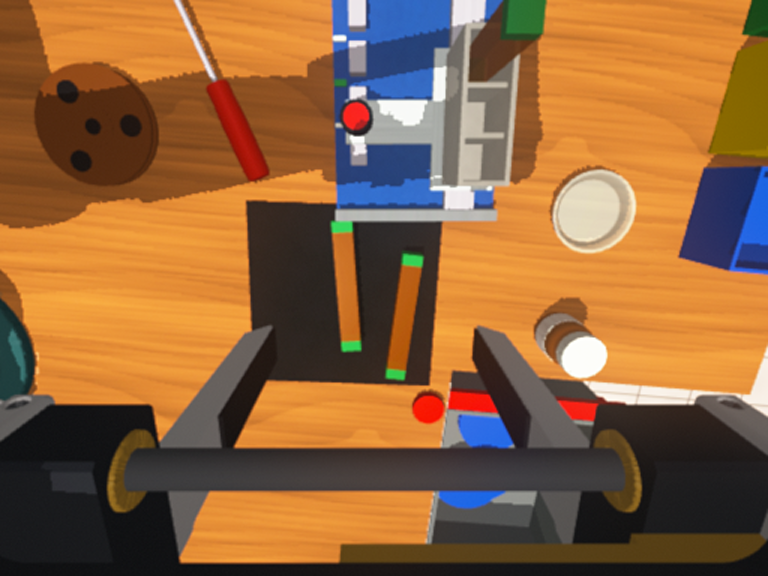

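Run:
```python
from h import *
import json; o=json.load(open('w2.json'))
ends(.025,1.5,o,(('A',(413.5,255),(395.5,379)),('B',(342,222.5),(351,351))))
print(px2w('wrist',340/1.5,216/1.5,.03,o),px2w('wrist',337/1.5,210/1.5,.03,o))
# slot mouths: near rim corners of box
for p in((513,185),(432,188),(525,30)): print(px2w('wrist',p[0]/1.5,p[1]/1.5,.122,o))
```

```text
A [0.5518 0.0985 0.025 ] len 0.1502 yaw 1.546
B [0.4839 0.1279 0.025 ] len 0.1489 yaw 1.715
[0.47096964 0.20869485 0.03      ] [0.46738   0.2146308 0.03     ]
[0.61633138 0.25608517 0.122     ]
[0.55090041 0.24756108 0.122     ]
[0.60509287 0.36789364 0.122     ]
```

Emit:
step_arm(increments="0 0 0 0 -0.031 -0.053; -0.3 -1.6 4.5 0 0 0; 0 -1.7 4.5 0 0 0; 0 0 5 0 0 0; 0 0 5 0 0 0")

```text
time: 25.25
tool_pos: [0.478, 0.1651, 0.0911]
ee_rot: [3.14, -0.0, 1.709]
wrist_force: [0.1, 0.9, -0.3]
width: 0.0941
```

Emit:
step_arm(increments="0 0 4 0 0 0; 0 0 3 0 0 0; 0 0 0 0 0 0; 0 0 0 0 0 0")

```text
time: 25.65
tool_pos: [0.4784, 0.1656, 0.0228]
ee_rot: [-3.141, 0.0, 1.71]
wrist_force: [-0.1, -0.3, 0.3]
width: 0.0941
```

Run:
```python
from h import *
st(); plan([.478,.168,.0055],1,1.715)
```

```text
25.65 [0.4784 0.1656 0.0228] x [-0.139  0.99  -0.   ] z [-0. -0. -1.] q [ 0.22  0.1   1.73 -0.    1.31  0.08] F [-0.1 -0.3  0.3] w 0.0941
tool shift cm total [ 0.24 -0.01  1.73] per row [ 0.24 -0.01  1.73]
turn [-0.     0.    -0.005]
```

Emit:
step_arm(increments="0.3 0 1.7 0 0 0; 0 0 0 0 0 0; 0 0 0 0 0 0; 0 0 0 0 0 0; 0 0 0 0 0 0", claw=1)

```text
time: 26.15
tool_pos: [0.4789, 0.17, 0.0071]
ee_rot: [3.138, 0.001, 1.713]
wrist_force: [-0.3, 0.0, 0.0]
width: 0.0576
```

Emit:
step_arm(increments="0 0 0 0 0 0; 0 0 0 0 0 0; 0 0 0 0 0 0; 0 0 0 0 0 0; 0 0 0 0 0 0")

```text
time: 26.65
tool_pos: [0.4777, 0.1699, 0.0056]
ee_rot: [3.141, 0.001, 1.713]
wrist_force: [-1.0, -1.2, 0.8]
width: 0.0219
```

Emit:
step_arm(increments="0 0 -4 0 0 0; 0 0 -4 0 0 0.045; 0 0 -5 0 0 0; 0 0 -5 0 0 0; 0 0 -5 0 0 0")

```text
time: 27.15
tool_pos: [0.4771, 0.1699, 0.2374]
ee_rot: [3.141, 0.001, 1.668]
wrist_force: [0.9, -0.2, 0.6]
width: 0.0219
```

Emit:
step_arm(increments="0 0 -5 0 0 0; 0 0 0 0 0.14 0; 0 0 0 0 0.14 0; 0 0 0 0 0.14 0; 0 0 0 0 0.14 0")

```text
time: 27.65
tool_pos: [0.4779, 0.17, 0.2869]
ee_rot: [3.137, -0.564, 1.67]
wrist_force: [0.4, -0.8, -1.0]
width: 0.0216
```

Emit:
step_arm(increments="0 0 0 0 0.14 0; 0 0 0 0 0.14 0; 0 0 0 0 0.14 0; 0 0 0 0 0.14 0; 0 0 0 0 0.14 0")

```text
time: 28.15
tool_pos: [0.4781, 0.1691, 0.2859]
ee_rot: [3.135, -1.263, 1.672]
wrist_force: [0.4, -0.4, -1.0]
width: 0.0216
```

Emit:
step_arm(increments="0 0 0 0 0.14 0; 0 0 0 0 0.14 0; 0 0 0 0 0.03 0; 0 0 0 0 0 0; 0 0 0 0 0 0")

```text
time: 28.65
tool_pos: [0.4779, 0.1702, 0.2866]
ee_rot: [2.512, -1.565, 2.298]
wrist_force: [0.1, 0.5, -0.3]
width: 0.0221
```

Run:
```python
from h import *
st(); plan([.5876,.319,.288],5)
```

```text
28.65 [0.4779 0.1702 0.2866] x [-0.004  0.004  1.   ] z [-0.097  0.995 -0.005] q [-0.44  0.28  1.71  1.33  2.06 -0.49] F [ 0.1  0.5 -0.3] w 0.0221
tool shift cm total [ 0.17 12.37 13.74] per row [0.03 2.47 2.75]
```

Emit:
step_arm(increments="0 3.1 3.4 0 0 0; 0 3.1 3.4 0 0 0; 0 3.1 3.5 0 0 0; 0 3.1 3.5 0 0 0; 0 0 0 0 0 0")

```text
time: 29.15
tool_pos: [0.588, 0.3239, 0.2884]
ee_rot: [2.064, -1.561, 2.751]
wrist_force: [-0.4, -0.1, -1.0]
width: 0.0218
```

Emit:
step_arm(increments="0 0 0 0 0 0; -0.5 0 0 0 0 0; -1 0 0 0 0 0")

```text
time: 29.45
tool_pos: [0.5878, 0.3184, 0.2717]
ee_rot: [2.138, -1.566, 2.67]
wrist_force: [0.7, 0.6, -0.1]
width: 0.0215
```

Run:
```python
from h import *
st(); plan([.5875,.319,.173]); a=snapshot('top'); save(a,'ts6',(85,130,185,190),6)
```

```text
29.45 [0.5878 0.3184 0.2717] x [-0.004  0.002  1.   ] z [-0.095  0.995 -0.003] q [-0.14  0.45  1.51  1.48  1.79 -0.41] F [ 0.7  0.6 -0.1] w 0.0215
tool shift cm total [-9.87 -0.07  0.09] per row [-9.87 -0.07  0.09]
```

View pics/ts6.png

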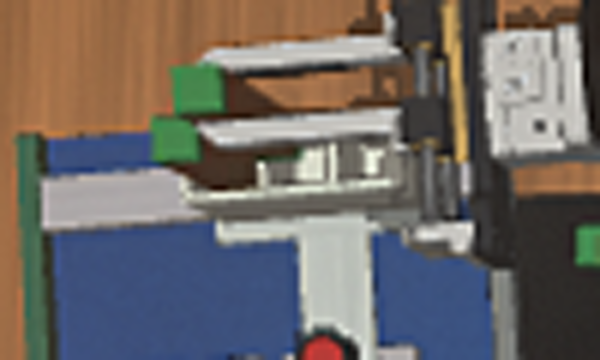

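Run:
```python
from h import *
g=lambda x,y,z: px2w('top',84.6+x/6,129.6+y/6,z).round(4); print(g(198,88,.305),g(175,138,.192))
```

```text
[0.5896 0.3111 0.305 ] [0.5843 0.3549 0.192 ]
```

Emit:
step_arm(increments="-1.5 0 0 0 0 0; -1.5 0 0 0 0 0; -1.5 0 0 0 0 0; 0 0 0 0 0 0; 0 0 0 0 0 0")

```text
time: 30.0
tool_pos: [0.5877, 0.3193, 0.2248]
ee_rot: [-2.183, -1.57, 0.709]
wrist_force: [0.6, -0.4, -1.1]
width: 0.0218
```

Emit:
step_arm(increments="-1.5 0 0 0 0 0; -1.5 0 0 0 0 0; -1.5 0 0 0 0 0; -0.7 0 0 0 0 0; 0 0 0 0 0 0")

```text
time: 30.5
tool_pos: [0.5873, 0.3194, 0.1716]
ee_rot: [-1.933, -1.568, 0.46]
wrist_force: [0.4, 0.3, 0.1]
width: 0.0219
```

Emit:
step_arm(increments="0 0 0 0 0 0; 0 0 0 0 0 0; 0 0 0 0 0 0; 0 0 0 0 0 0; 0 0 0 0 0 0", claw=-0.1)

```text
time: 31.0
tool_pos: [0.5878, 0.3193, 0.174]
ee_rot: [2.37, -1.568, 2.44]
wrist_force: [0.1, -0.0, -0.3]
width: 0.0519
```

Emit:
step_arm(increments="0 0 -3 0 0 0; 0 0 -4 0 0 0; 0 0 -4 0 0 0; 3 0 -2 0 0 0; 4 0 0 0 0 0")

```text
time: 31.5
tool_pos: [0.6012, 0.187, 0.2425]
ee_rot: [-1.58, -1.566, 0.102]
wrist_force: [1.1, 0.8, 0.1]
width: 0.0514
```

Emit:
step_arm(increments="4 -3 -1 0 0 0; 0 0 0 0 -0.14 0; 0 0 0 0 -0.14 0; 0 0 0 0 -0.14 0; 0 0 0 0 -0.14 0", claw=-1)

```text
time: 32.0
tool_pos: [0.5721, 0.1765, 0.2838]
ee_rot: [3.137, -1.003, 1.67]
wrist_force: [0.7, 0.5, 0.3]
width: 0.0885
```

Emit:
step_arm(increments="0 0 0 0 -0.14 0; 0 0 0 0 -0.14 0; 0 0 0 0 -0.14 0; 0 0 0 0 -0.14 0; 0 0 0 0 -0.14 0")

```text
time: 32.5
tool_pos: [0.572, 0.177, 0.2848]
ee_rot: [3.137, -0.304, 1.668]
wrist_force: [-0.2, 0.7, -0.3]
width: 0.0939
```

Emit:
step_arm(increments="0 0 0 0 -0.14 0; 0 0 0 0 -0.14 0; 0 0 0 0 -0.03 0.1; 0 0 0 0 0 0; 0 0 0 0 0 0")

```text
time: 33.0
tool_pos: [0.5716, 0.1776, 0.2828]
ee_rot: [-3.14, 0.0, 1.57]
wrist_force: [0.6, -0.2, 0.2]
width: 0.0942
```

Run:
```python
from h import *
st(); o=get_obs(); w=snapshot('wrist'); 
import json; json.dump({k:np.array(v).tolist() for k,v in o.items()},open('w3.json','w'))
save(w,'w3',s=1.5)
print(w2px('wrist',(.5515,.0995,.025),o)*1.5)
```

```text
33.0 [0.5716 0.1776 0.2828] x [ 0.001  1.    -0.   ] z [-0.001 -0.    -1.   ] q [ 0.21  0.2   1.09 -0.    1.85  0.21] F [ 0.6 -0.2  0.2] w 0.0942
[356.05877798 309.56761748]
```

View pics/w3.png

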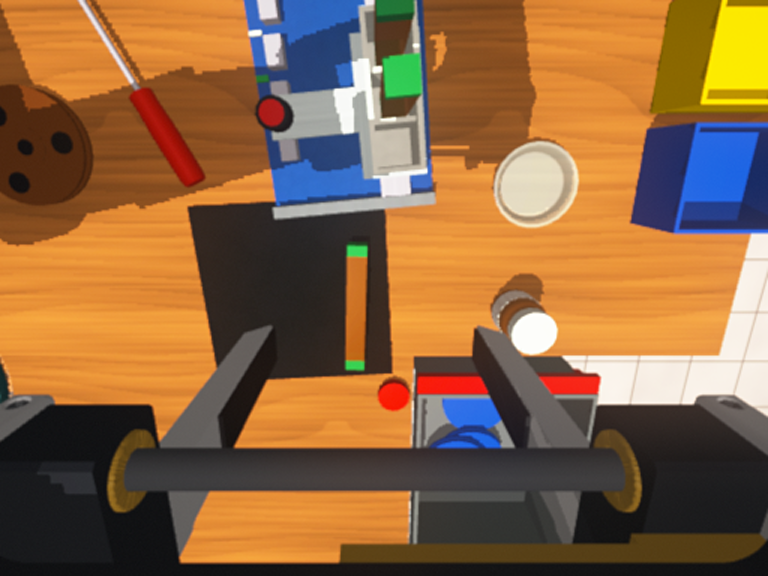

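Two sticks stand in slots 3 and 2, with green tops at (395,8) and (402,75). Stick A's ends are at (358,245) and (354,369), and slot 1's mouth is at about (397,150).

Run:
```python
from h import *
import json; o=json.load(open('w3.json'))
ends(.025,1.5,o,(('A',(357.5,245),(354.5,369)),))
for p in ((424,172),(369,178)): print(px2w('wrist',p[0]/1.5,p[1]/1.5,.122,o).round(4))
print(px2w('wrist',275/1.5,112/1.5,.078,o).round(4),'stick2 top',px2w('wrist',402/1.5,75/1.5,.192,o).round(4))
st();plan([.5504,.140,.0055],1,1.547)
```

```text
A [0.5514 0.0992 0.025 ] len 0.1499 yaw 1.537
[0.6119 0.2528 0.122 ]
[0.5677 0.2481 0.122 ]
[0.4852 0.3022 0.078 ] stick2 top [0.5885 0.3104 0.192 ]
33.05 [0.5718 0.1769 0.2827] x [ 0.002  1.    -0.   ] z [-0.001 -0.    -1.   ] q [ 0.21  0.2   1.09 -0.    1.85  0.21] F [0.6 0.8 0.3] w 0.0941
tool shift cm total [-3.69 -2.1  27.73] per row [-3.69 -2.1  27.73]
turn [-0.001  0.     0.022]
```

Emit:
step_arm(increments="-1.2 -0.7 4.5 0 0 0.025; -1.2 -0.7 4.5 0 0 0; -1.3 -0.6 4.5 0 0 0; 0 0 4.5 0 0 0; 0 0 4.5 0 0 0")

```text
time: 33.55
tool_pos: [0.5508, 0.1388, 0.0566]
ee_rot: [-3.142, 0.0, 1.541]
wrist_force: [0.6, 0.3, 0.2]
width: 0.0942
```

Emit:
step_arm(increments="0 0 2.5 0 0 0; 0 0 1 0 0 0; 0 0 0 0 0 0; 0 0 0 0 0 0")

```text
time: 33.95
tool_pos: [0.5525, 0.1403, 0.0248]
ee_rot: [3.139, 0.0, 1.542]
wrist_force: [0.6, 0.2, 0.2]
width: 0.0937
```

Run:
```python
from h import *
st();plan([.552,.1405,.0055],1,1.545)
```

```text
33.95 [0.5525 0.1403 0.0248] x [ 0.029  1.    -0.   ] z [ 0.002 -0.    -1.   ] q [ 0.15  0.23  1.57 -0.    1.33  0.18] F [0.6 0.2 0.2] w 0.0937
tool shift cm total [ 0.02 -0.05  1.93] per row [ 0.02 -0.05  1.93]
turn [ 0.002  0.    -0.003]
```

Next: grip, lift, turn the yaw by +0.125 (tool z −0.125), and tip the stick upright.

Emit:
step_arm(increments="0 0 1.9 0 0 0; 0 0 0 0 0 0; 0 0 0 0 0 0; 0 0 0 0 0 0; 0 0 0 0 0 0", claw=1)

```text
time: 34.45
tool_pos: [0.552, 0.1408, 0.0055]
ee_rot: [3.14, 0.0, 1.543]
wrist_force: [0.5, 0.7, 0.3]
width: 0.0575
```

Emit:
step_arm(increments="0 0 0 0 0 0; 0 0 0 0 0 0; 0 0 0 0 0 0; 0 0 0 0 0 0; 0 0 0 0 0 0")

```text
time: 34.95
tool_pos: [0.551, 0.1406, 0.004]
ee_rot: [-3.141, 0.001, 1.543]
wrist_force: [-0.4, -0.2, 0.3]
width: 0.0219
```

Emit:
step_arm(increments="0 0 -4 0 0 0; 0 0 -4 0 0 0; 0 0 -5 0 0 0; 0 0 -5 0 0 0; 0 0 -5 0 0 -0.125")

```text
time: 35.45
tool_pos: [0.5506, 0.1407, 0.2356]
ee_rot: [-3.14, 0.001, 1.671]
wrist_force: [1.0, -0.6, -0.5]
width: 0.0219
```

Emit:
step_arm(increments="0 0 -5 0 0 0; 0 0 0 0 0.14 0; 0 0 0 0 0.14 0; 0 0 0 0 0.14 0; 0 0 0 0 0.14 0")

```text
time: 35.95
tool_pos: [0.5515, 0.1406, 0.2852]
ee_rot: [3.139, -0.564, 1.669]
wrist_force: [-0.5, 0.7, -1.1]
width: 0.0218
```

Emit:
step_arm(increments="0 0 0 0 0.14 0; 0 0 0 0 0.14 0; 0 0 0 0 0.14 0; 0 0 0 0 0.14 0; 0 0 0 0 0.14 0")

```text
time: 36.45
tool_pos: [0.5516, 0.1398, 0.2841]
ee_rot: [3.141, -1.263, 1.666]
wrist_force: [-0.2, 0.9, -1.2]
width: 0.0216
```

Emit:
step_arm(increments="0 0 0 0 0.14 0; 0 0 0 0 0.14 0; 0 0 0 0 0.03 0; 0 0 0 0 0 0; 0 0 0 0 0 0")

```text
time: 36.95
tool_pos: [0.5515, 0.141, 0.2851]
ee_rot: [2.723, -1.566, 2.087]
wrist_force: [0.9, 0.2, 0.1]
width: 0.0219
```

Run:
```python
from h import *
st(); plan([.5915,.2815,.288],4)
```

```text
36.95 [0.5515 0.141  0.2851] x [-0.003  0.004  1.   ] z [-0.097  0.995 -0.005] q [-0.43  0.43  1.5   1.36  2.06 -0.42] F [0.9 0.2 0.1] w 0.0219
tool shift cm total [ 0.34  5.35 13.59] per row [0.09 1.34 3.4 ]
```

Emit:
step_arm(increments="0 1.3 3.4 0 0 0; 0 1.3 3.4 0 0 0; 0 1.4 3.4 0 0 0; 0 1.3 3.4 0 0 0; 0 0 0 0 0 0")

```text
time: 37.45
tool_pos: [0.5897, 0.2854, 0.2866]
ee_rot: [2.253, -1.563, 2.562]
wrist_force: [0.5, 0.4, 0.4]
width: 0.0217
```

Emit:
step_arm(increments="0 0 0 0 0 0; -1.5 0 0 0 0 0; 0 0 0 0 0 0")

```text
time: 37.75
tool_pos: [0.5906, 0.2803, 0.2666]
ee_rot: [-2.176, -1.566, 0.701]
wrist_force: [-0.2, -0.3, -0.7]
width: 0.0218
```

Run:
```python
from h import *
st(); plan([.5915,.2815,.173]); t=snapshot('top'); hsv=cv2.cvtColor(t,cv2.COLOR_RGB2HSV)
m=cv2.inRange(hsv,(50,120,60),(75,255,255)); m[:130]=0;m[200:]=0;m[:,:92]=0;m[:,240:]=0
n,l,s,c=cv2.connectedComponentsWithStats(m)
for i in range(1,n):
  if s[i,4]>20: print(s[i],px2w('top',*c[i],.192).round(4),px2w('top',*c[i],get_obs()['tool_pos'][2]+.0335).round(4))
```

```text
37.75 [0.5906 0.2803 0.2666] x [0.004 0.003 1.   ] z [-0.096  0.995 -0.003] q [-0.2   0.47  1.5   1.45  1.84 -0.41] F [-0.2 -0.3 -0.7] w 0.0218
tool shift cm total [-9.35  0.14  0.14] per row [-9.35  0.14  0.14]
[129 141   8   7  54] [0.6113 0.2995 0.192 ] [0.5915 0.2712 0.3008]
[125 148   7   7  39] [0.5879 0.313  0.192 ] [0.57   0.2835 0.3008]
[110 150   8   7  47] [0.5838 0.3545 0.192 ] [0.5662 0.3217 0.3008]
```

Emit:
step_arm(increments="-1.5 0 0.2 0 0 0; -1.5 0 0 0 0 0; -1.5 0 0 0 0 0; 0 0 0 0 0 0; 0 0 0 0 0 0")

```text
time: 38.3
tool_pos: [0.5905, 0.2832, 0.223]
ee_rot: [-1.769, -1.568, 0.296]
wrist_force: [0.2, 0.3, -1.0]
width: 0.022
```

Emit:
step_arm(increments="-1.5 0 0 0 0 0; -1.5 0 0 0 0 0; -1.5 0 0 0 0 0; -0.4 0 0 0 0 0; 0 0 0 0 0 0")

```text
time: 38.8
tool_pos: [0.5902, 0.2832, 0.1734]
ee_rot: [-1.803, -1.567, 0.329]
wrist_force: [0.3, 0.3, 0.1]
width: 0.0217
```

Emit:
step_arm(increments="0 0 0 0 0 0; 0 0 0 0 0 0; 0 0 0 0 0 0; 0 0 0 0 0 0; 0 0 0 0 0 0", claw=-0.1)

```text
time: 39.3
tool_pos: [0.5906, 0.2831, 0.1752]
ee_rot: [3.045, -1.569, 1.764]
wrist_force: [0.3, 0.6, -0.2]
width: 0.0517
```

Emit:
step_arm(increments="0 0 -3 0 0 0; 0 0 -4 0 0 0; 0 0 -4 0 0 0; 3 0 -2 0 0 0; 4 0 0 0 0 0")

```text
time: 39.8
tool_pos: [0.604, 0.1509, 0.2437]
ee_rot: [-1.526, -1.565, 0.048]
wrist_force: [-0.1, -0.3, 0.4]
width: 0.0517
```

Emit:
step_arm(increments="4 -3 -1 0 0 0; 0 -4 0 0 -0.14 0; 0 -4 0 0 -0.14 0; 0 0 0 0 -0.14 0; 0 0 0 0 -0.14 0")

```text
time: 40.3
tool_pos: [0.4945, 0.1327, 0.2848]
ee_rot: [3.141, -1.003, 1.665]
wrist_force: [1.4, 0.9, 0.2]
width: 0.0516
```

Emit:
step_arm(increments="0 0 0 0 -0.14 0; 0 0 0 0 -0.14 0; 0 0 0 0 -0.14 0; 0 0 0 0 -0.14 0; 0 0 0 0 -0.14 0")

```text
time: 40.8
tool_pos: [0.4953, 0.1332, 0.2859]
ee_rot: [3.139, -0.304, 1.668]
wrist_force: [-0.0, 0.7, -0.9]
width: 0.0519
```

Emit:
step_arm(increments="0 0 0 0 -0.14 0; 0 0 0 0 -0.14 0; 0 0 0 0 -0.03 0; 0 0 0 0 0 0; 0 0 0 0 0 0")

```text
time: 41.3
tool_pos: [0.4949, 0.1338, 0.2842]
ee_rot: [-3.14, 0.0, 1.668]
wrist_force: [0.7, -0.5, 0.4]
width: 0.052
```

```bash
cat >> h.py <<'E'
def tops():
    t=snapshot('top'); hsv=cv2.cvtColor(t,cv2.COLOR_RGB2HSV)
    m=cv2.inRange(hsv,(50,120,60),(75,255,255)); m[:130]=0;m[200:]=0;m[:,:92]=0;m[:,240:]=0
    n,l,s,c=cv2.connectedComponentsWithStats(m)
    for i in range(1,n):
        if s[i,4]>15: print('green',s[i],px2w('top',*c[i],.192).round(4))
    m=cv2.inRange(hsv,(0,170,90),(6,255,255))|cv2.inRange(hsv,(174,170,90),(180,255,255)); m[:150]=0;m[210:]=0;m[:,:92]=0;m[:,165:]=0
    n,l,s,c=cv2.connectedComponentsWithStats(m)
    for i in range(1,n):
        if s[i,4]>10: print('red',s[i],px2w('top',*c[i],.078).round(4),px2w('top',*c[i],.095).round(4))
    return t
E
python3 - <<'E'
from h import *
st(); t=tops(); reels(); np.save('t7.npy',t)
E
```

```text
41.3 [0.4949 0.1338 0.2842] x [-0.097  0.995 -0.   ] z [-0.001 -0.    -1.   ] q [0.15 0.   1.3  0.   1.84 0.06] F [ 0.7 -0.5  0.4] w 0.052
green [110 150   8   7  50] [0.5832 0.3544 0.192 ]
```

Emit:
step_arm(increments="0 0 0 0 0 -0.143; 0 0 0 0 0 -0.143; 0 0 0 0 0 -0.143; 0 0 0 0 0 -0.143; 0 0 0 0 0 -0.143", claw=-0.3)

```text
time: 41.9
tool_pos: [0.4954, 0.1324, 0.2841]
ee_rot: [-3.14, -0.0, 2.386]
wrist_force: [-0.3, 0.2, -0.5]
width: 0.0611
```

Emit:
step_arm(increments="0 0 0 0 0 -0.143; 0 0 0 0 0 -0.143; 0 0 0 0 0 -0.143; 0 0 0 0 0 -0.143; 0 0 0 0 0 -0.143")

```text
time: 42.4
tool_pos: [0.4954, 0.1324, 0.2841]
ee_rot: [-3.141, -0.001, 3.101]
wrist_force: [0.0, -0.5, -0.1]
width: 0.0614
```

Emit:
step_arm(increments="0 0 0 0 0 -0.143; 0 4 2 0 0 0; 0 4.5 2 0 0 0; 0 4.5 2 0 0 0; 0 4 2 0 0 0")

```text
time: 42.9
tool_pos: [0.4785, 0.3032, 0.2033]
ee_rot: [-3.141, -0.001, -3.045]
wrist_force: [1.5, -0.9, -0.2]
width: 0.0611
```

Emit:
step_arm(increments="0 0 3 0 0 0; 0 0 2 0 0 0; 0 0 0 0 0 0; 0 0 0 0 0 0")

```text
time: 43.3
tool_pos: [0.4787, 0.3017, 0.1543]
ee_rot: [-3.141, -0.001, -3.044]
wrist_force: [0.9, 0.3, 0.3]
width: 0.0613
```

Run:
```python
from h import *
st(); plan([.484,.3035,.05],1,3.24); t=tops(); o=get_obs(); w=snapshot('wrist')
a=cv2.resize(t[130:200,85:165],None,fx=5,fy=5,interpolation=2); w=cv2.resize(w,(400,300)); a=cv2.resize(a,(343,300)); save(np.hstack([a,w]),'k1')
```

```text
43.3 [0.4787 0.3017 0.1543] x [-0.995 -0.097  0.001] z [-0.001 -0.001 -1.   ] q [ 0.46  0.14  1.42 -0.    1.59 -1.21] F [0.9 0.3 0.3] w 0.0613
tool shift cm total [-0.56  0.13 10.43] per row [-0.56  0.13 10.43]
turn [-0.001 -0.001 -0.001]
green [137 147   7   8  42] [0.5923 0.2749 0.192 ]
green [125 148   7   8  46] [0.5887 0.3121 0.192 ]
```

View pics/k1.png

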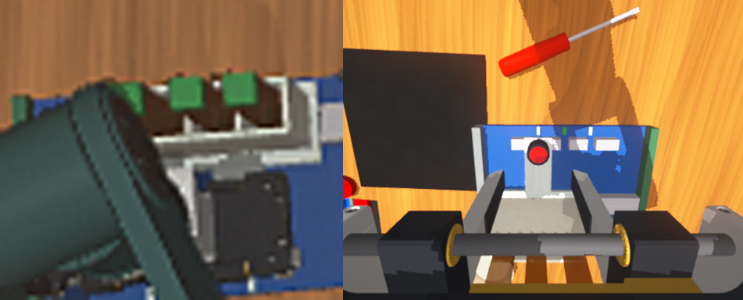

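```bash
cat >> h.py <<'E'
def knobw(z=.078):
    o=get_obs(); w=snapshot('wrist'); hsv=cv2.cvtColor(w,cv2.COLOR_RGB2HSV)
    m=cv2.inRange(hsv,(0,170,90),(6,255,255))|cv2.inRange(hsv,(174,170,90),(180,255,255))
    n,l,s,c=cv2.connectedComponentsWithStats(m)
    for i in range(1,n):
        if s[i,4]>60: print('red',s[i],c[i].round(1),px2w('wrist',*c[i],z,o).round(4))
    return w
E
python3 - <<'E'
from h import *
st(); w=knobw(); save(w,'k2')
E
```

```text
43.4 [0.4796 0.3023 0.1561] x [-0.995 -0.097 -0.002] z [ 0.002  0.001 -1.   ] q [ 0.46  0.14  1.41 -0.    1.59 -1.21] F [0.6 0.  0.6] w 0.0609
red [ 199   41   91   56 2214] [244.5  69.4] [0.3652 0.2866 0.078 ]
red [238 187  23  22 393] [249.2 197.4] [0.4818 0.3024 0.078 ]
red [  0 224  18  30 383] [  6.8 238.6] [0.5518 0.0556 0.078 ]
red [ 13 254  26  19 204] [ 25.3 259.2] [0.5747 0.0714 0.078 ]
```

Emit:
step_arm(increments="-0.4 0.1 3 0 0 0; 0 0 3 0 0 0; 0 0 2 0 0 0; 0 0 1 0 0 0; 0 0 0 0 0 0")

```text
time: 43.95
tool_pos: [0.4819, 0.3035, 0.0636]
ee_rot: [-3.14, -0.002, -3.043]
wrist_force: [-0.0, -0.2, 0.1]
width: 0.0613
```

Emit:
step_arm(increments="0 0 1 0 0 0; 0 0 0.5 0 0 0; 0 0 0 0 0 0; 0 0 0 0 0 0")

```text
time: 44.35
tool_pos: [0.4824, 0.3041, 0.0496]
ee_rot: [-3.141, 0.0, -3.042]
wrist_force: [-0.4, -0.8, 0.5]
width: 0.0612
```

Emit:
step_arm(increments="0 0 0 0 0 0; 0 0 0 0 0 0; 0 0 0 0 0 0; 0 0 0 0 0 0; 0 0 0 0 0 0", claw=1)

```text
time: 44.85
tool_pos: [0.4822, 0.3036, 0.0493]
ee_rot: [-3.14, -0.001, -3.042]
wrist_force: [0.5, -0.4, 0.7]
width: 0.0292
```

Run:
```python
from h import *
st()
```

```text
44.85 [0.4822 0.3036 0.0493] x [-0.995 -0.099  0.001] z [-0.    -0.002 -1.   ] q [ 0.46  0.21  1.54 -0.    1.39 -1.21] F [ 0.5 -0.4  0.7] w 0.0292
```

Emit:
step_arm(increments="0 0 -0.5 0 0 0; 0 0 -0.5 0 0 0; 0 0 -0.5 0 0 0; 0 0 0 0 0 0; 0 0 0 0 0 0")

```text
time: 45.35
tool_pos: [0.4822, 0.3036, 0.0635]
ee_rot: [-3.14, -0.001, -3.043]
wrist_force: [4.4, 0.4, -8.8]
width: 0.0295
```

Emit:
step_arm(increments="0 0.2 0 0 0 0; 0 0.3 0 0 0 0; 0 0.5 0 0 0 0; 0 0 0 0 0 0")

```text
time: 45.75
tool_pos: [0.4812, 0.314, 0.0637]
ee_rot: [-3.14, -0.001, -3.042]
wrist_force: [5.0, -0.3, -9.4]
width: 0.0293
```

Run:
```python
from h import *
st(); tops()
```

```text
45.75 [0.4812 0.314  0.0637] x [-0.995 -0.099  0.001] z [-0.001 -0.001 -1.   ] q [ 0.48  0.21  1.52 -0.    1.42 -1.19] F [ 5.  -0.3 -9.4] w 0.0293
green [121 148   8   8  47] [0.5874 0.3239 0.192 ]
green [133 148   8   7  45] [0.5907 0.2873 0.192 ]
green [107 150   7   7  31] [0.5858 0.3679 0.192 ]
```

Emit:
step_arm(increments="0 0.6 0 0 0 0; 0 0.6 0 0 0 0; 0 0.6 0 0 0 0; 0 0.6 0 0 0 0; 0 0.5 0 0 0 0")

```text
time: 46.3
tool_pos: [0.4786, 0.342, 0.0638]
ee_rot: [-3.139, -0.0, -3.043]
wrist_force: [5.0, -2.8, -9.8]
width: 0.0291
```

Emit:
step_arm(increments="0 0 0 0 0 0; 0 0 0 0 0 0; 0 0 0 0 0 0")

```text
time: 46.6
tool_pos: [0.4785, 0.3429, 0.064]
ee_rot: [-3.141, -0.0, -3.042]
wrist_force: [4.6, 1.2, -9.5]
width: 0.0294
```

Run:
```python
from h import *
st(); tops(); plan([.4783,.3434,.0493])
```

```text
46.6 [0.4785 0.3429 0.064 ] x [-0.995 -0.099  0.   ] z [-0.    -0.001 -1.   ] q [ 0.53  0.24  1.48 -0.    1.42 -1.14] F [ 4.6  1.2 -9.5] w 0.0294
green [112 149   7   7  46] [0.5856 0.3511 0.192 ]
green [125 148   8   8  47] [0.5888 0.3096 0.192 ]
green [ 97 151   7   5  23] [0.5846 0.3984 0.192 ]
tool shift cm total [0.02 0.05 1.47] per row [0.02 0.05 1.47]
```

Emit:
step_arm(increments="0 0.05 0.5 0 0 0; 0 0 0.5 0 0 0; 0 0 0.4 0 0 0; 0 0 0 0 0 0; 0 0 0 0 0 0")

```text
time: 47.15
tool_pos: [0.4785, 0.343, 0.0502]
ee_rot: [-3.14, -0.0, -3.043]
wrist_force: [4.6, -1.3, -5.9]
width: 0.0293
```

Run:
```python
from h import *
st()
```

```text
47.15 [0.4785 0.343  0.0502] x [-0.995 -0.099  0.   ] z [-0.    -0.001 -1.   ] q [ 0.53  0.25  1.49 -0.    1.4  -1.14] F [ 4.6 -1.3 -5.9] w 0.0293
```

Emit:
step_arm(increments="0 0 0 0 0 0; 0 0 0 0 0 0; 0 0 0 0 0 0; 0 0 0 0 0 0; 0 0 0 0 0 0", claw=-0.3)

```text
time: 47.65
tool_pos: [0.4781, 0.3435, 0.0505]
ee_rot: [-3.141, -0.0, -3.042]
wrist_force: [-0.1, -0.1, 0.4]
width: 0.0605
```

Emit:
step_arm(increments="0 0 -3 0 0 0; 0 0 -4 0 0 0; 0 0 -4 0 0 0; 0 0 0 0 0 0; 0 0 0 0 0 0")

```text
time: 48.15
tool_pos: [0.4788, 0.3438, 0.1616]
ee_rot: [3.141, 0.002, -3.042]
wrist_force: [0.3, 0.5, -0.7]
width: 0.0612
```

Run:
```python
from h import *
st(); knobw(); tops()
```

```text
48.15 [0.4788 0.3438 0.1616] x [-0.995 -0.099 -0.002] z [ 0.002  0.001 -1.   ] q [ 0.53  0.19  1.35 -0.    1.61 -1.14] F [ 0.3  0.5 -0.7] w 0.0612
red [ 162   39   90   55 2178] [206.6  67. ] [0.3652 0.294  0.078 ]
red [237 182  23  22 379] [248.1 192.8] [0.478  0.3425 0.078 ]
red [  0 251  14  18 188] [  5.5 258.2] [0.579  0.0871 0.078 ]
green [111 149   8   8  48] [0.585  0.3531 0.192 ]
green [123 148   7   8  46] [0.5881 0.3182 0.192 ]
green [100 151   5   7  16] [0.5824 0.3887 0.192 ]
```

Emit:
step_arm(increments="0 0 -4 0 0 0; 4 -2 -4 0 0 0; 4 -2 -4 0 0 0; 4 -2 -4 0 0 0; 4 -2 0 0 0 0")

```text
time: 48.75
tool_pos: [0.3461, 0.2599, 0.3031]
ee_rot: [3.14, 0.004, -3.042]
wrist_force: [0.1, -0.1, -0.6]
width: 0.0611
```

Emit:
step_arm(increments="0 -4.8 0 0 0 0; 0 -4.8 0 0 0 0; 0 -4.8 0 0 0 0; 0 -4.8 0 0 0 0; 0 -4.8 0 0 0 0")

```text
time: 49.25
tool_pos: [0.3688, 0.0195, 0.2985]
ee_rot: [-3.142, -0.004, -3.042]
wrist_force: [0.1, -1.3, -0.3]
width: 0.0611
```

Emit:
step_arm(increments="0 -4 0 0 0 0; 0 -4 0 0 0 0; 0 0 0 0 0 0")

```text
time: 49.55
tool_pos: [0.377, -0.0622, 0.2978]
ee_rot: [-3.141, -0.006, -3.05]
wrist_force: [-0.4, 0.1, 0.0]
width: 0.061
```

Run:
```python
from h import *
st(); t=tops(); reels(); s=snapshot('side')
ko=w2px('side',(.4785,.344,.078)); print(ko,w2px('side',(.4785,.344,.098)))
a=cv2.resize(t[70:250,60:340],(467,300)); x,y=map(int,w2px('side',(.5,.33,.1)))
b=cv2.resize(s[y-35:y+40,x-38:x+37],(300,300),interpolation=2)
top=np.hstack([a,b]); c=cv2.resize(t[130:205,70:180],(400,272),interpolation=2); d=cv2.resize(s[120:320,200:400],(367,272))
save(np.vstack([top,np.hstack([c,d])]),'fin');
```

```text
49.55 [ 0.377  -0.0622  0.2978] x [-0.996 -0.091  0.006] z [-0.006 -0.001 -1.   ] q [-0.31 -0.28  1.53 -0.    1.9  -1.97] F [-0.4  0.1  0. ] w 0.061
green [111 149   8   7  44] [0.5855 0.3524 0.192 ]
green [124 148   7   8  45] [0.5884 0.3152 0.192 ]
green [ 97 151   7   7  45] [0.5803 0.3966 0.192 ]
red [123 187   7   7  36] [0.479  0.3457 0.078 ] [0.4777 0.341  0.095 ]
[235.98288802 117.57792168] [235.94435049 113.31976626]
```

View pics/fin.png

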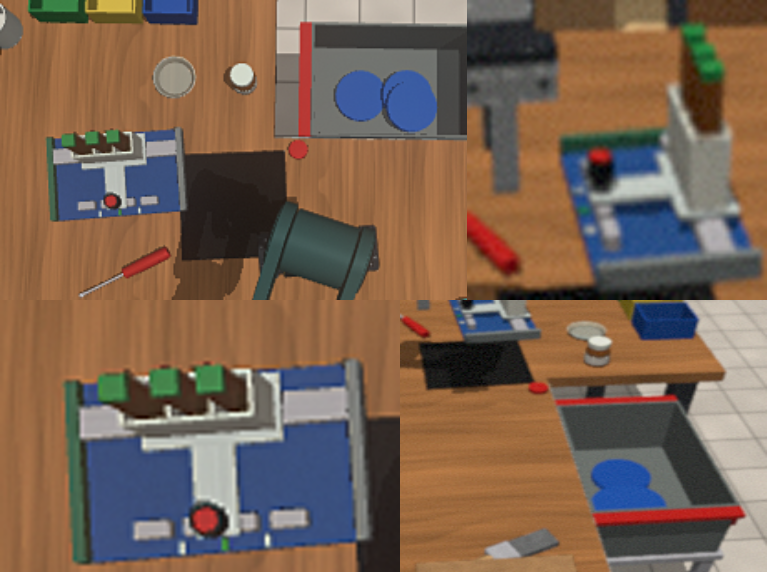

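Run:
```python
from h import *
def red(s,box):
    x0,y0,x1,y1=box; h=cv2.cvtColor(s,cv2.COLOR_RGB2HSV)[y0:y1,x0:x1]; s=s[y0:y1,x0:x1].astype(float)
    w=np.clip(s[...,0]-s[...,1:].max(-1)-60,0,None); yy,xx=np.mgrid[y0:y1,x0:x1]; return np.array([(w*xx).sum(),(w*yy).sum()])/w.sum()
s=snapshot('side'); s0=np.load('side0.npy')
for n,im,p in (('start',s0,(.4825,.3035,.078)),('end',s,(.4786,.3433,.078))):
    e=w2px('side',p); x,y=e.round().astype(int); r=red(im,(x-9,y-9,x+10,y+6)); print(n,e.round(2),r.round(2),(r-e).round(2))
t0=np.load('top0.npy'); t=snapshot('top')
for n,im,p in (('start',t0,(.4825,.3035,.078)),('end',t,(.4786,.3433,.078))):
    e=w2px('top',p); x,y=e.round().astype(int); r=red(im,(x-8,y-8,x+9,y+9)); print(n,(r-e).round(2),px2w('top',*r,.078).round(4))
```

```text
start [237.63 122.51] [237.41 122.63] [-0.22  0.13]
end [236.02 117.66] [235.71 117.52] [-0.31 -0.14]
start [-0.38 -0.07] [0.4827 0.3048 0.078 ]
end [-0.54 -0.17] [0.4792 0.3451 0.078 ]
```

```bash
python3 -c "
from bench import *
print(close_job())"
```

```text
the job is handed in; nothing more can be done
None
```

The feeder changeover is done and handed in at about 50 s of the 200 s allowed.

- **Reels:** I pushed all three blue reels off the far right edge, and the last picture shows all three in the scrap bin.
- **Sticks:** All three amber sticks stand end-down in the magazine, one to a slot. Their green tops show in a row, about 37 to 44 mm apart in the top camera.
- **Index:** With all the sticks loaded, I lifted the knob about 15 mm, slid the magazine one notch to the green mark, lowered the knob and let go.
- **Final checks:** The knob sits about 40.4 mm along from where it started, by both the top and wrist cameras. Its height in the side picture matches the start to within about 1 mm, so I take it to be fully down. I did not test the lock by pulling on the carriage.
- **Forces and bystanders:** The wrist force never read above about 12 N. The magnet, jar, dish, screwdriver and brush appeared unmoved in the last picture, though I did not measure them.

No check failed. The only disagreements were position estimates differing by 2 to 4 mm between cameras, within the clearances.

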